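# Finish packing a food parcel

## Task

Finish packing the shallow white carton tray, in which a tall bag of flour and a low brick of sugar already stand, with the four groceries from the brown cardboard sheet. Stand the glass jar midway between the flour and the sugar, in line with them; stand the tall tin on the tray's floor straight in front of the flour (in front is the robot's side), with the flat tin squarely on top of it; and lay the tea box flat on top of the sugar, centred and lengthwise along it. Set everything down upright without dropping it, and leave the flour and the sugar as they stand.

Things in the scene. Friction and masses are not known exactly. Their poses are not given: they have to be found in the camera images.
- tray: Fixed open shallow carton tray of white corrugated board, outside 230 (its x) x 330 (its y) x 55 mm high, walls and floor 5 mm thick. Origin: centre of its underside; x points to its back, away from the robot (yaw within 0.12 rad), y to the left. It stands on the left or the right half of the table.
- flour: Tall brown paper bag of flour with a folded crest on top, 90 (x) x 60 (y) x 111 mm high, about 0.5 kg, standing loose in the back row of the tray at its left or right end. Origin: centre of its underside; x points to the tray's back (within 0.03 rad of the tray's x). Its centre is about 45 mm behind the tray's centre and 100 mm to one side. Not to be moved.
- sugar: Low flat-topped pale paper brick of sugar, 90 (x) x 60 (y) x 75 mm high, about 0.5 kg, standing loose in the back row at the other end, about 200 mm from the flour. Origin: centre of its underside; x points to the tray's back (within 0.03 rad). Not to be moved.
- sheet: Fixed flat brown cardboard sheet (an opened-out carton) 300 (x) x 340 (y) x 5 mm thick, on the other half of the table from the tray. Origin: centre of its underside. The four things to pack stand on it in any order, about 150 mm apart, with a roll of tape (25 mm high) and a utility knife (15 mm high) lying in the middle.
- jar: Glass jar of red-brown sauce with a paper label and a yellow metal lid, standing upright: diameter 64 mm up to 80 mm, lid diameter 59 mm from 87 to 104 mm, total height 104 mm, about 0.42 kg. Origin: centre of its underside, z up.
- tall_tin: Tall food tin with a plain pale label, standing upright: diameter 66 mm, height 100 mm, about 0.42 kg. Origin: centre of its underside, z up.
- flat_tin: Flat low food tin, lying flat: diameter 66 mm, height 40 mm, about 0.16 kg. Origin: centre of its underside, z up.
- tea: Light closed carton box of tea, lying flat: 100 (x) x 56 (y) x 45 mm high, about 0.09 kg, long side at up to 0.7 rad from the sheet's x. Origin: centre of its underside, z up.

How it is judged:
At the end, for the whole second after the job is handed in: Jar on tray floor, under 115 mm from flour and sugar, within 20 mm of their line; tall tin on tray floor 74-126 mm before the flour, 15 mm sideways; flat tin on it within 12 mm; tea on sugar within 15 mm, 0.2 rad. All upright (0.1 rad) and at rest; flour and sugar within 15 mm of their start (horizontal distance between jar and flour below 0.115 m and x of jar in the frame of flour between -0.02 and 0.02 m and horizontal distance between jar and sugar below 0.115 m and x of jar in the frame of sugar between -0.02 and 0.02 m and z of jar in the frame of tray between 0.001 and 0.01 m and x of tall_tin in the frame of flour between -0.126 and -0.074 m and y of tall_tin in the frame of flour between -0.015 and 0.015 m and z of tall_tin in the frame of tray between 0.001 and 0.01 m and horizontal distance between flat_tin and tall_tin below 0.012 m and z of flat_tin in the frame of tall_tin between 0.095 and 0.105 m and horizontal distance between tea and sugar below 0.015 m and angle between the x axis of tea and the x axis of sugar, either way round below 0.2 rad and z of tea in the frame of sugar between 0.07 and 0.08 m and angle between each of jar, tall_tin, flat_tin, tea, flour, sugar's own z axis and vertical below 0.1 rad and linear speed of each of jar, tall_tin, flat_tin, tea below 0.02 m/s and angular speed of each of jar, tall_tin, flat_tin, tea below 0.2 rad/s and distance of each of flour, sugar from where it was at the start of the episode below 0.015 m); the robot touches nothing.
It fails at once if the flour or the sugar is pushed more than 25 mm from its place or knocked over (distance of any of flour, sugar from where it was at the start of the episode above 0.025 m or angle between any of flour, sugar's own z axis and vertical above 0.4 rad).
It fails at once if one of the four groceries is dropped (it falls faster than 0.6 m/s out of the fingers, that is from about 20 mm or more) ((linear speed of jar above 0.6 m/s and contact force between the fingers and jar below 0.05 N) or (linear speed of tall_tin above 0.6 m/s and contact force between the fingers and tall_tin below 0.05 N) or (linear speed of flat_tin above 0.6 m/s and contact force between the fingers and flat_tin below 0.05 N) or (linear speed of tea above 0.6 m/s and contact force between the fingers and tea below 0.05 N)).
It also fails if it takes over 134 s, if anything falls off the work surface, if the arm or the gripper's body presses on something with over 40 N, if the wrist force passes 120 N, or if a joint passes its speed limit or range.

## Robot

A 7-joint arm with a two-finger parallel gripper is mounted at the origin on the work surface. World frame = base frame: x ahead of the robot, y to its left, z up, the work surface at z = 0. Lengths are in m, angles in rad, forces in N, time in s.
With the tool pointing down it reaches from about 0.4 to 0.85 m from the base axis. Payload 4.5 kg.
Tool frame: the origin (TCP) lies on the centre line of the jaws, within the pads' length; the fingertips stand r.tcp_to_tips ahead of it and the grasp point (between the pads) lies 11 mm behind it (r.tcp_to_tips is the distance from the TCP to the fingertips, in m); y points along the fingers, x is the direction in which the jaws open and shut, and the axes are right-handed (so a half turn about y gives the same grasp; the last joint's range is limited). The gripper opens to 88 mm and grips with 3 to 60 N. Pads are 18 mm wide; open, the fingers measure 123 mm over their backs; the gripper's body (75 mm by 187 mm) begins 45 mm behind the grasp point.
Start: joints at [-1.267, 0.689, -0.195, 1.565, 0.157, 0.902, -0.215], TCP at [0.167, 0.602, 0.247] pointing down, gripper open.
Joint ranges: [-3.01, 3.01], [-0.46, 2.08], [-1.47, 1.51], [0.13, 2.56], [-1, 4.14], [0.04, 2.09], [-2.66, 2.66]. Speed limits (rad/s): [2.57, 2.57, 3.14, 3.14, 3.14, 3.14, 3.14].

## Interface

Orientations are given as a unit quaternion [x, y, z, w].
In Python, from plant import r gives the robot as it stands. The module is installed in compiled form; this text tells all that it offers.
- The arm moves only by the shell command python3 -m inch 'ROWS' [OPENING] [FORCE]. ROWS is text: rows parted by semicolons, each of 4 numbers parted by spaces: the shift along the tool's x, y, z in mm, then the turn about the tool's y in degrees. In form: x y z spin; .... A call has 1 to 10 rows; each row is the pose to reach, as a shift and turn from the pose commanded when the call began, along the tool's axes at that moment; what a row does not reach only later rows make up. A row lasts 1/10 s, in which the tool goes at most 50 mm and 8.59 degrees, less where a joint would pass 70% of its speed; a pose out of reach is approached as far as the arm can. A call with a gripper value outside its range is refused whole. OPENING is the gripper command: -1 is shut, 1 is fully open, values between are in proportion, set as the call begins (- or left out, the last holds). The fingers move at their own pace and stop on an object; FORCE is the grip in N (left out, the last holds). Time passes only in rows, so rows that repeat a pose let the fingers close. It gives the time, the measured TCP pose, the force and the opening at its end, in the units of the state.
- r.get_state(): the state, without advancing time (a new reading comes with each control period).
- r.snapshot(name): name is "side" or "top"; returns a dict with "frame" (400x640x3 uint8, red, green, blue), "intrinsics" (3x3 intrinsics, pixels), "R" (3x3) and "t" (3): a world point X has camera coordinates R X + t. Camera axes: x right, y down, z forward; pixel columns grow to the right and rows downward; lengths in m; the calibration is good to about 2 mm. A picture is of the moment at which its call begins. There is no depth.
- r.finish_job(): hands the job in, once; it reports no verdict.
Trained networks look in the newest picture that a camera, given by its name, has taken for a name from the list of things; names that differ only in an ending like _2 or _b are one class to them, and where a whole thing is asked for, a point or a joint stands for the part that bears it (a point fixed in the world has none). Each returns a list of dicts, best first, with "p" (0 to 1); they miss things now and then, are a little off and sometimes report something else, mostly with a low value. They report only what shows in the picture. A call takes as long as a camera call.
- r.trace(camera, name): "region" (400x640 bool, what is visible of it) and "centre" ([row, column] in pixels, amid what is visible of it).
- r.tip_of(camera, name): "centre" ([row, column] in pixels: a listed point, or the origin of a listed thing).
The state is a dict: "clock": time; "q": joint angles; "qd": joint speeds; "joint_torque": joint torques, N m; "tool_pos": TCP position; "eef_rot": TCP orientation; "contact_force": force on the tool from outside, world axes, zero at the start; "moment": the same for the moment, N m; "opening": opening from 0.0 (shut) to 1.0 (fully open).
Only numpy, scipy, OpenCV 4.12 (cv2) and the standard library are available. Lean on these libraries where they do the work, as an engineer would, in place of code of your own. Each camera call takes 0.05 s, during which the arm holds its last target.

## Working session

There is one attempt and no reset: what is moved stays moved. The work goes in short steps, Python scripts to look and compute and a shell command to move; the robot and the scene stay as the last step left them, time stands still between calls to the robot, and variables do not carry over. Pictures are saved under pics/ and viewed, and the job is handed in when it is done.

```bash
mkdir -p pics; ls; python3 - <<'E'
from plant import r
import cv2
s=r.get_state()
for k,v in s.items(): print(k,v)
print(r.tcp_to_tips)
for c in("top","side"):
    d=r.snapshot(c); cv2.imwrite(f"pics/{c}0.png",d["frame"][:,:,::-1])
    print(c,d["intrinsics"],d["R"],d["t"], -d["R"].T@d["t"])
E
```

```text
pics
clock 0.0
q [-1.26721043  0.68998856 -0.19446915  1.56633464  0.15731822  0.90251533
 -0.21508726]
qd [-1.58723247e-03 -1.97139097e-04  1.14984465e-03  3.26257266e-04
 -1.40968828e-05  1.30113514e-03 -4.32688863e-05]
joint_torque [-1.32934406e-04 -5.27571988e+01 -1.26717590e+00 -1.53423786e+01
 -5.26805513e-02  6.57226512e-03  1.76046556e-04]
tool_pos [0.16648904 0.60177483 0.24590855]
eef_rot [ 0.56312989  0.42775465 -0.42871738 -0.56223847]
contact_force [0.45891982 0.6056072  0.70828228]
moment [-0.03581285  0.02677369  0.0263614 ]
opening 0.9996729722570208
0.008
top [[443.92843942   0.         315.61864143]
 [  0.         443.92843942 200.15589979]
 [  0.           0.           1.        ]] [[-0.04157806 -0.99911572 -0.00624879]
 [-0.97668165  0.04196133 -0.21055216]
 [ 0.21062818 -0.00265127 -0.97756265]] [0.01008208 0.53179541 0.83680101] [ 0.34356014 -0.01002309  0.93005909]
side [[448.29688663   0.         325.01497728]
 [  0.         448.29688663 200.04446614]
 [  0.           0.           1.        ]] [[-0.98660166 -0.1630787   0.00474364]
 [-0.09674178  0.56136601 -0.82189368]
 [ 0.13137043 -0.81134058 -0.56962116]] [0.52426674 0.10290594 0.78755158] [0.42373675 0.6667014  0.53069686]
```

View pics/top0.png

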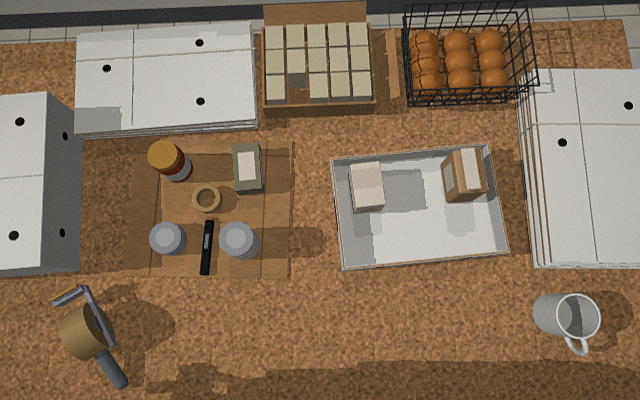

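View pics/side0.png

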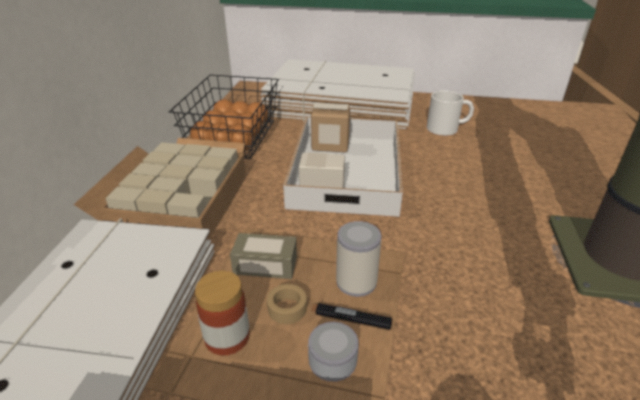

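The top view shows the sheet on the left, with jar (col 170, row 160), tea (247,168), flat tin (167,237) and tall tin (238,240). The tray is on the right, with sugar (367,187) and flour (465,175). The side view shows the same things, slightly blurred.

```bash
cat > h.py <<'E'
from plant import r
import numpy as np, cv2
from scipy.spatial.transform import Rotation as Rn
C={}
def snap():
    for c in("top","side"): C[c]=r.snapshot(c)
def P(c): d=C[c]; return d["intrinsics"]@np.c_[d["R"],d["t"]]
def tri(a,b):
    X=cv2.triangulatePoints(P("top"),P("side"),np.array(a,float)[::-1].reshape(2,1),np.array(b,float)[::-1].reshape(2,1)).ravel()
    X=X[:3]/X[3]
    e=[np.linalg.norm(proj(c,X)-np.array(p)[::-1]) for c,p in(("top",a),("side",b))]
    return X,e
def proj(c,X):
    u=P(c)@np.r_[X,1]; return u[:2]/u[2]
def onplane(c,uv,z):
    d=C[c]; o=-d["R"].T@d["t"]; v=d["R"].T@np.linalg.inv(d["intrinsics"])@np.r_[uv,1]
    return o+v*(z-o[2])/v[2]
def axes():
    s=r.get_state(); return np.array(s["tool_pos"]),Rn.from_quat(s["eef_rot"]).as_matrix()
E
python3 - <<'E'
from h import *
import pickle
snap()
p,R=axes(); np.set_printoptions(precision=4,suppress=True); print(p);print(R)
out={}
for n in "tray flour sugar sheet jar tall_tin flat_tin tea".split():
    o=[]
    for c in("top","side"):
        l=r.tip_of(c,n); m=r.trace(c,n)
        out[c,n]=(l,m)
        print(n,c,[(np.round(k["centre"],1),round(k["p"],2)) for k in l[:3]],[(np.round(k["centre"],1),round(k["p"],2),int(k["region"].sum())) for k in m[:3]])
        o.append(l[0]["centre"] if l else None)
    if all(x is not None for x in o): print("   ",*tri(*o))
pickle.dump(out,open("o.pkl","wb"))
E
```

```text
[0.1665 0.6021 0.2462]
[[ 0.2665 -0.0002 -0.9638]
 [ 0.9638 -0.001   0.2665]
 [-0.001  -1.     -0.0001]]
tray top [(array([209.4, 414.8]), 0.59)] [(array([217.8, 413.5]), 0.71, 14986)]
tray side [(array([170.9, 343.6]), 0.62)] [(array([176.6, 361.9]), 0.89, 7344), (array([258. , 266.1]), 0.42, 2762)]
    [ 0.5206 -0.225  -0.0084] [np.float64(1.9710155762767927), np.float64(1.7817366241463461)]
flour top [(array([181.3, 456.5]), 0.66)] [(array([174.7, 463.8]), 0.92, 2225)]
flour side [(array([146.3, 330.9]), 0.57), (array([311.1, 297.8]), 0.4)] [(array([130.2, 329.6]), 0.6, 1838)]
    [ 0.57   -0.3163  0.0053] [np.float64(0.5536120761983675), np.float64(0.4683515688455784)]
sugar top [(array([192.1, 368.5]), 0.62)] [(array([187.8, 367.7]), 0.66, 1676)]
sugar side [(array([187.9, 322.3]), 0.79)] [(array([169.7, 323.8]), 0.87, 1515)]
    [ 0.557  -0.1263  0.0046] [np.float64(0.5826701887270546), np.float64(0.5700142348796139)]
sheet top [(array([203.5, 211.8]), 0.72)] [(array([212.6, 210.3]), 0.93, 15760)]
sheet side [(array([310.5, 296.2]), 0.85), (array([186.9, 322.5]), 0.5)] [(array(
[... 513 characters left out ...]
56.7, 355.7]), 0.86, 2843)]
    [0.4639 0.1346 0.0018] [np.float64(0.053910037726404895), np.float64(0.06737644050017606)]
flat_tin top [(array([238.3, 170.8]), 0.8), (array([189.3, 366.6]), 0.2)] [(array([238.3, 165.9]), 0.79, 1048)]
flat_tin side [(array([360.7, 334. ]), 0.66)] [(array([352. , 336.1]), 0.84, 2522)]
    [0.4722 0.294  0.0059] [np.float64(0.8575045256586061), np.float64(1.2992160448288588)]
tea top [(array([170.3, 250.4]), 0.81)] [(array([171. , 249.6]), 0.85, 1359)]
tea side [(array([268.5, 265. ]), 0.79)] [(array([257.9, 265.1]), 0.61, 2604), (array([349.6, 293.7]), 0.56, 20158)]
    [ 0.6158  0.1268 -0.0027] [np.float64(0.6354450887132436), np.float64(0.7955761241237773)]
```

```bash
cat > fit.py <<'E'
from h import *
from scipy.optimize import minimize
def ring(rad,z,n=40):
    a=np.linspace(0,2*np.pi,n,endpoint=False); return np.c_[rad*np.cos(a),rad*np.sin(a),np.full(n,z)]
def box(a,b,h): return np.array([[x,y,z] for x in(-a/2,a/2) for y in(-b/2,b/2) for z in(0,h)])
MOD=dict(jar=lambda h:np.r_[ring(.032,0),ring(.032,h-.024),ring(.0295,h)],tall_tin=lambda h:np.r_[ring(.033,0),ring(.033,h)],
 flat_tin=lambda h:np.r_[ring(.033,0),ring(.033,h)],tea=lambda h:box(.1,.056,h),flour=lambda h:box(.09,.06,h),sugar=lambda h:box(.09,.06,h))
H0=dict(jar=.104,tall_tin=.1,flat_tin=.04,tea=.045,flour=.111,sugar=.075)
S=4
def sil(c,pts):
    d=C[c]; q=(d["R"]@pts.T).T+d["t"]; uv=(d["intrinsics"]@q.T).T; uv=uv[:,:2]/uv[:,2:]
    hull=cv2.convexHull(((uv+.5)*S).astype(np.float32))
    m=np.zeros((400*S,640*S),np.uint8); cv2.fillConvexPoly(m,np.round(hull*16).astype(np.int32),1,shift=4)
    return cv2.resize(m.astype(np.float32),(640,400),interpolation=cv2.INTER_AREA)
def world(n,p):
    x,y,z,yaw,h=p; c,s=np.cos(yaw),np.sin(yaw)
    return MOD[n](h)@np.array([[c,-s,0],[s,c,0],[0,0,1]]).T+[x,y,z]
def cost(n,p,masks):
    w=world(n,p); t=0
    for c,m in masks.items():
        s=sil(c,w); t+=1-np.minimum(s,m).sum()/np.maximum(s,m).sum()
    return t
def fit(n,x0,masks,free):
    sc=np.array([.01,.01,.006,.15,.008]); x0=np.array(x0,float); free=np.array(free)
    def f(v): p=x0.copy(); p[free]+=v*sc[free]; return cost(n,p,masks)
    k=len(free); res=minimize(f,np.zeros(k),method="Nelder-Mead",options=dict(initial_simplex=np.r_[np.zeros((1,k)),np.eye(k)],xatol=.01,fatol=1e-4,maxiter=300))
    p=x0.copy(); p[free]+=res.x*sc[free]; return p,res.fun
E
cat > f1.py <<'E'
from fit import *
import pickle
np.set_printoptions(precision=4,suppress=True)
for c in("top","side"): C[c]=r.snapshot(c)
out=pickle.load(open("o.pkl","rb"))
X0=dict(jar=(.62,.286),tall_tin=(.464,.135),flat_tin=(.472,.294),tea=(.616,.127),flour=(.57,-.316),sugar=(.557,-.126))
res={}
for n,(x,y) in X0.items():
    masks={c:out[c,n][1][0]["region"].astype(np.float32) for c in("top","side")}
    z0=.005; rnd="tin" in n or n=="jar"
    fr=[0,1] if rnd else [0,1,3]
    best=None
    for yaw in ([0] if n!="tea" else [-.5,0,.5]):
        p,f=fit(n,(x,y,z0,yaw,H0[n]),masks,fr)
        if best is None or f<best[1]: best=(p,f)
    p2,f2=fit(n,best[0],masks,fr+[4])
    print(n,best[0],round(best[1],3),"| h free",p2,round(f2,3))
    for c in masks:
        p1,f1=fit(n,best[0],{c:masks[c]},[0,1]); print("    ",c,p1[:2],round(f1,3))
    res[n]=best[0]
pickle.dump(res,open("res.pkl","wb"))
for c in("top","side"):
    im=cv2.resize(C[c]["frame"][:,:,::-1],None,fx=2,fy=2,interpolation=cv2.INTER_CUBIC)
    for n,p in res.items():
        w=world(n,p); uv=np.array([proj(c,q) for q in w]); hh=cv2.convexHull(((uv+.5)*2).astype(np.int32)); cv2.polylines(im,[hh],True,(0,255,0),1)
        cv2.circle(im,tuple((np.array(proj(c,p[:3]))*2).astype(int)),3,(0,0,255),-1)
    im=im[200:600,200:1000] if c=="top" else im[180:780,300:1000]
    cv2.imwrite(f"pics/fit_{c}.png",im)
E
python3 f1.py
```

```text
jar [0.6255 0.2825 0.005  0.     0.104 ] 0.11 | h free [0.6255 0.2823 0.005  0.     0.1024] 0.103
     top [0.625  0.2824] 0.058
     side [0.6265 0.2806] 0.048
tall_tin [0.456  0.1411 0.005  0.     0.1   ] 0.112 | h free [0.4563 0.1405 0.005  0.     0.097 ] 0.088
     top [0.4553 0.1408] 0.051
     side [0.4566 0.1393] 0.053
flat_tin [0.4718 0.2933 0.005  0.     0.04  ] 0.088 | h free [0.4719 0.2935 0.005  0.     0.0403] 0.087
     top [0.4714 0.2941] 0.041
     side [0.4723 0.2923] 0.027
tea [0.6124 0.1276 0.005  0.0981 0.045 ] 0.154 | h free [0.6126 0.1272 0.005  0.0797 0.0423] 0.134
     top [0.6124 0.1276] 0.104
     side [0.6124 0.1276] 0.05
flour [ 0.5685 -0.3115  0.005   0.0989  0.111 ] 0.247 | h free [ 0.5698 -0.3156  0.005   0.0674  0.0989] 0.116
     top [ 0.5666 -0.3082] 0.123
     side [ 0.5695 -0.3167] 0.117
sugar [ 0.5559 -0.1161  0.005   0.0872  0.075 ] 0.324 | h free [ 0.5562 -0.1163  0.005   0.0794  0.0732] 0.316
     top [ 0.5553 -0.1159] 0.041
     side [ 0.5604 -0.1434] 0.264
```

View pics/fit_top.png

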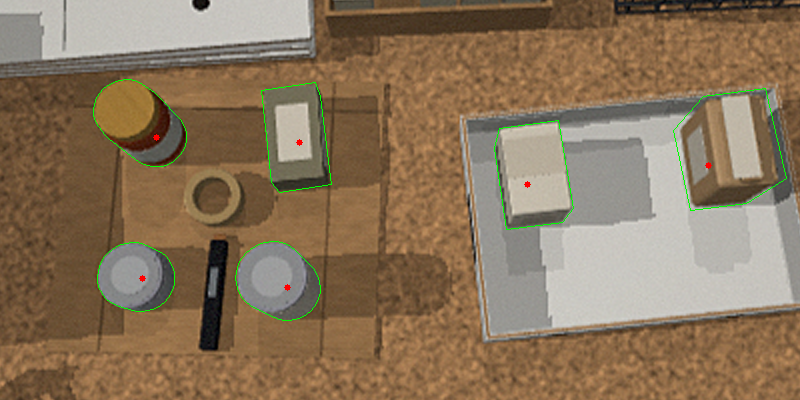

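View pics/fit_side.png

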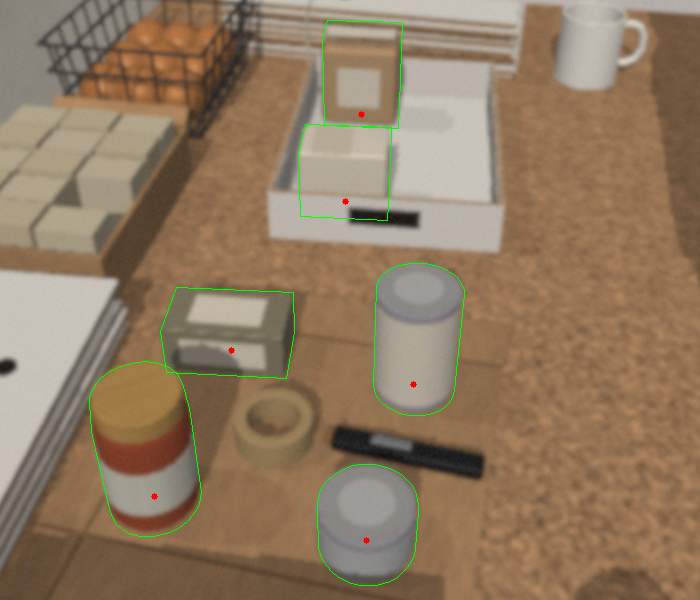

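The fits match the outlines well. For the sugar I trust only the top view, because the tray wall hides its foot in the side view. For the flour I use the fit with free height, because of the crest. Next I write a planner helper.

```bash
cat > go.py <<'E'
import sys
from h import *
np.set_printoptions(precision=4,suppress=True)
def go(x,y,z,yawdeg=None):
    p,R=axes(); d=R.T@(np.array([x,y,z])-p)*1000
    cy=np.degrees(np.arctan2(R[1,0],R[0,0])); s=None
    if yawdeg is not None: s=-((yawdeg-cy+90)%180-90)
    st=r.get_state()
    print("shift",d.round(1),"spin",s,"| yaw",round(cy,2),"tcp",p,"op",round(st["opening"],3),"t",st["clock"],"q",np.array(st["q"]).round(2),"F",np.array(st["contact_force"]).round(1))
if __name__=="__main__": go(*map(float,sys.argv[1:]))
E
python3 go.py .456 .1405 .246 94.3
python3 - <<'E'
from h import *
snap()
for uv in((207,222),(207,272),(206,198)): print(onplane("top",uv,.015))
E
```

```text
shift [-368.1    0.7 -402.1] spin -19.757676896146577 | yaw 74.54 tcp [0.1666 0.6024 0.2467] op 0.998 t 1.9 q [-1.27  0.69 -0.19  1.57  0.16  0.9  -0.22] F [ 0.3 -0.8 -0.7]
[0.50380995 0.21621337 0.015     ]
[0.40039457 0.21518336 0.015     ]
[0.55532717 0.21884111 0.015     ]
```

```bash
python3 -m inch '-37 0 -40 -2;-74 0 -80 -4;-110 0 -121 -6;-147 0 -161 -8;-184 0 -201 -10;-221 0 -241 -12;-258 0 -281 -14;-294 0 -322 -16;-331 0 -362 -18;-368 0 -402 -19.8' 1 35; python3 go.py .456 .1405 .16 94.3
```

```text
clock: 3.0
tool_pos: [0.4332, 0.1771, 0.247]
eef_rot: [0.48, 0.519, -0.519, -0.48]
contact_force: [0.6, 0.3, -0.6]
opening: 1.002
shift [-38.3  87.  -19.8] spin 0.127731669946769 | yaw 94.43 tcp [0.4332 0.1771 0.247 ] op 1.002 t 3.0 q [-0.25  0.5  -0.36  2.02  0.28  0.67  0.86] F [ 0.6  0.3 -0.6]
```

```bash
python3 -m inch '0 0 0 0;0 0 0 0'; python3 go.py .456 .1405 .16 94.3
```

```text
clock: 3.2
tool_pos: [0.4329, 0.1775, 0.2467]
eef_rot: [0.482, 0.518, -0.517, -0.482]
contact_force: [-0.8, 0.6, 0.5]
opening: 0.997
shift [-38.6  86.7 -20.4] spin -0.20474595164039044 | yaw 94.1 tcp [0.4329 0.1775 0.2467] op 0.997 t 3.2 q [-0.25  0.5  -0.36  2.02  0.28  0.67  0.85] F [-0.8  0.6  0.5]
```

```bash
python3 -m inch '-15 0 -8 0;-30 0 -16 0;-38.6 10 -20.4 0;-38.6 30 -20.4 0;-38.6 50 -20.4 0;-38.6 70 -20.4 0;-38.6 86.7 -20.4 0;-38.6 86.7 -20.4 0'; python3 go.py .456 .1405 .066 94.3
python3 - <<'E'
from h import *
snap()
for c in C: cv2.imwrite(f"pics/{c}1.png",C[c]["frame"][:,:,::-1])
E
```

```text
clock: 4.0
tool_pos: [0.4534, 0.143, 0.158]
eef_rot: [-0.479, -0.518, 0.521, 0.481]
contact_force: [-0.3, -0.1, 0.6]
opening: 0.997
shift [-2.7 92.  -2.8] spin 0.22024325295141978 | yaw 94.52 tcp [0.4534 0.143  0.158 ] op 0.997 t 4.0 q [-0.23  0.66 -0.27  2.09  0.39  0.45  0.85] F [-0.3 -0.1  0.6]
```

View pics/top1.png

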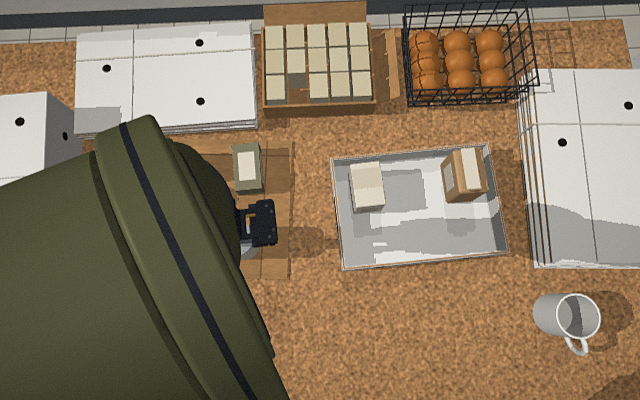

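View pics/side1.png

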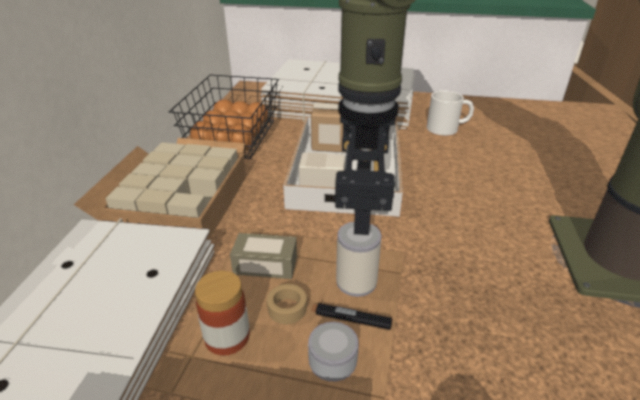

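The side view shows the gripper over the tall tin, with the near finger at about col 362, row 215 just above the tin rim. Next I descend.

```bash
python3 -m inch '-2.5 12 -2.5 0;-2.5 27 -2.5 0;-2.5 42 -2.5 0;-2.5 57 -2.5 0;-2.5 70 -2.5 0;-2.5 82 -2.5 0;-2.5 92 -2.5 0;-2.5 92 -2.5 0'; python3 go.py .456 .1405 .066 94.3
python3 - <<'E'
from h import *
snap()
c="side"; cv2.imwrite(f"pics/{c}2.png",cv2.resize(C[c]["frame"][120:340,200:480,::-1],None,fx=2.5,fy=2.5))
E
```

```text
clock: 4.9
tool_pos: [0.4578, 0.1395, 0.0671]
eef_rot: [-0.48, -0.518, 0.519, 0.481]
contact_force: [0.2, 0.0, 0.5]
opening: 1.0
shift [1.1 1.1 1.7] spin 0.057486156246369546 | yaw 94.36 tcp [0.4578 0.1395 0.0671] op 1.0 t 4.9 q [-0.32  0.83 -0.12  2.13  0.47  0.2   0.78] F [0.2 0.  0.5]
```

View pics/side2.png

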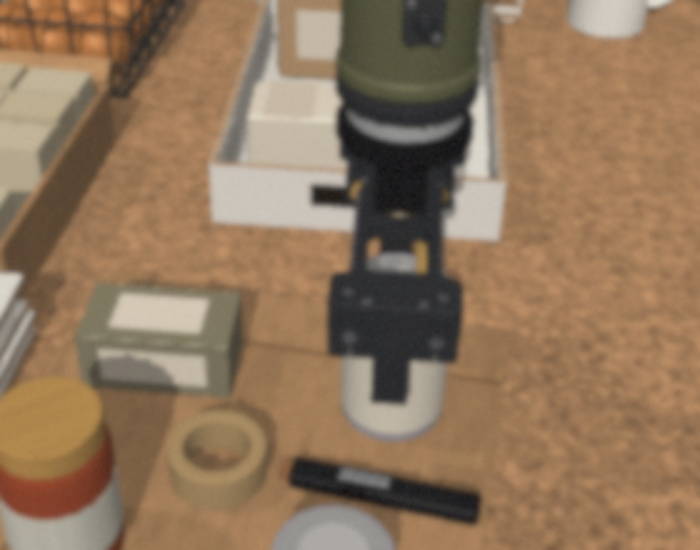

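The finger is centred on the tin (crop col 390 against 393). Now I grip.

```bash
python3 -m inch '0 0 0 0;0 0 0 0;0 0 0 0;0 0 0 0;0 0 0 0;0 0 0 0' -1 35; python3 -m inch '0 0 0 0;0 -3 0 0;0 -8 0 0;0 -16 0 0;0 -26 0 0;0 -40 0 0;0 -56 0 0;0 -72 0 0;0 -86 0 0;0 -96 0 0' ; python3 go.py .466 -.322 .176 94.3
```

```text
clock: 5.6
tool_pos: [0.4583, 0.1391, 0.0684]
eef_rot: [0.481, 0.519, -0.518, -0.481]
contact_force: [-0.7, -1.8, 5.9]
opening: 0.742
clock: 6.6
tool_pos: [0.4582, 0.1395, 0.1655]
eef_rot: [0.481, 0.519, -0.518, -0.481]
contact_force: [1.3, 0.3, -4.1]
opening: 0.742
shift [-460.8  -10.7   27.1] spin 0.036456795926469 | yaw 94.34 tcp [0.4582 0.1395 0.1655] op 0.742 t 6.6 q [-0.21  0.65 -0.28  2.07  0.39  0.47  0.86] F [ 1.3  0.3 -4.1]
```

```bash
python3 -m inch '-8 -5 1 0;-25 -10 1 0;-50 -12 3 0;-80 -12 5 0;-110 -12 7 0;-140 -12 9 0;-170 -12 10 0;-200 -12 12 0;-230 -12 14 0;-260 -12 16 0';python3 -m inch '-30 0 2 0;-60 0 4 0;-90 0 6 0;-120 0 8 0;-150 0 10 0;-175 0 10 0;-190 0 11 0;-198 0 11 0;-201 0 11 0;-201 0 11 0'; python3 go.py .467 -.322 .12 94.3
```

```text
clock: 7.6
tool_pos: [0.4608, -0.1229, 0.1757]
eef_rot: [-0.481, -0.518, 0.519, 0.481]
contact_force: [-0.1, 0.0, -4.5]
opening: 0.742
clock: 8.6
tool_pos: [0.4661, -0.3212, 0.1759]
eef_rot: [0.48, 0.519, -0.519, -0.481]
contact_force: [-0.2, -0.3, -4.2]
opening: 0.743
shift [-1.  55.9 -0.9] spin 0.1085111875255933 | yaw 94.41 tcp [ 0.4661 -0.3212  0.1759] op 0.743 t 8.6 q [ 0.78  0.74 -0.44  1.81  0.46  0.7   1.73] F [-0.2 -0.3 -4.2]
```

```bash
python3 -m inch '0 10 0 0;0 25 0 0;0 45 0 0;0 65 0 0;0 75 0 0;0 75 0 0' ; python3 go.py .467 -.322 .12 94.3; python3 - <<'E'
from h import *
snap()
for c,s in(("side",np.s_[60:240,220:500]),("top",np.s_[100:300,320:560])): cv2.imwrite(f"pics/{c}3.png",cv2.resize(C[c]["frame"][s][:,:,::-1],None,fx=2.8,fy=2.8))
E
```

```text
clock: 9.2
tool_pos: [0.4653, -0.3207, 0.0995]
eef_rot: [-0.479, -0.519, 0.519, 0.482]
contact_force: [0.1, 0.2, -4.3]
opening: 0.742
shift [ -1.4 -20.5  -1.5] spin 0.13532777793841433 | yaw 94.44 tcp [ 0.4653 -0.3207  0.0995] op 0.742 t 9.2 q [ 0.73  0.85 -0.36  1.85  0.54  0.54  1.66] F [ 0.1  0.2 -4.3]
```

View pics/side3.png

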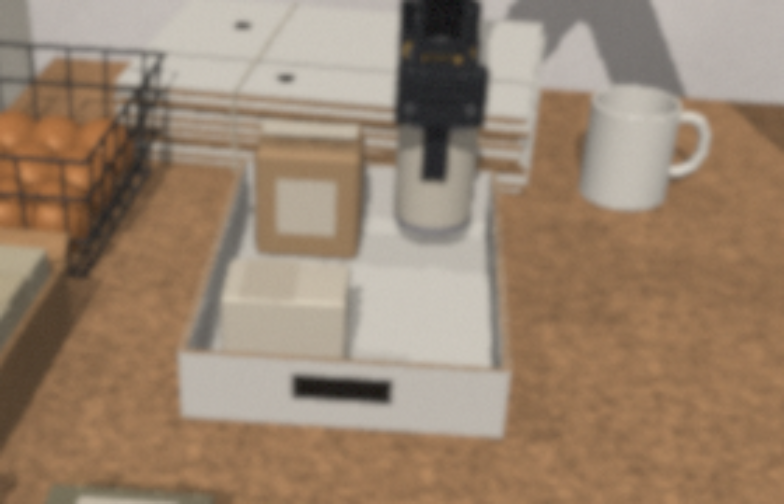

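View pics/top3.png

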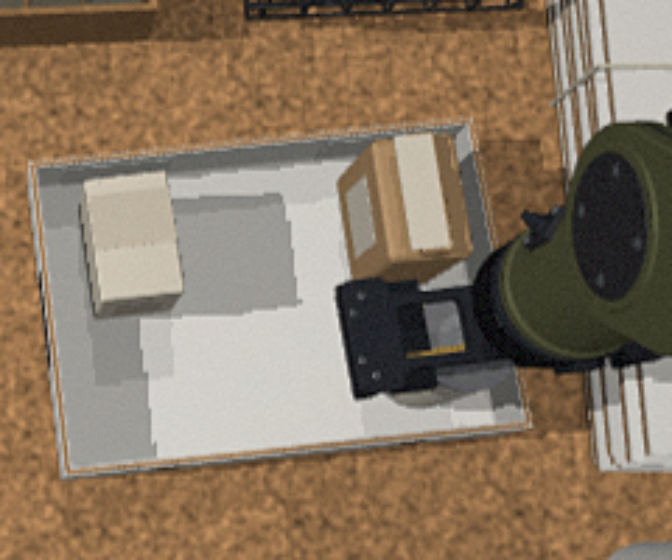

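The side view shows the tin hanging in front of the flour (crop cols 395–475), clear of the walls. The near foot edge of the flour bag runs from crop (257,252) to (358,255), so I check the flour's place from that.

```bash
python3 - <<'E'
from h import *
snap()
np.set_printoptions(precision=4,suppress=True)
f=lambda u,v:(220+(u+.5)/2.8-.5,60+(v+.5)/2.8-.5)
a,b=[onplane("side",f(*q),.005) for q in((257,250),(358,255))]
print(a,b,np.linalg.norm(a-b)); d=(b-a)/np.linalg.norm(b-a); m=(a+b)/2
ux=-d; uy=np.array([-ux[1],ux[0],0]); print("yaw",np.arctan2(ux[1],ux[0]),"centre",m-.03*uy)
g=lambda u,v:(320+(u+.5)/2.8-.5,100+(v+.5)/2.8-.5)
# sugar top face corners in top view
P4=[onplane("top",g(*q),.08) for q in((83,180),(165,171),(182,293),(97,304))]
print(np.array(P4)); P4=np.array(P4); print("sugar c",P4.mean(0)); v=(P4[0]-P4[3]+P4[1]-P4[2]); print("yaw",np.arctan2(v[1],v[0]),np.linalg.norm(P4[0]-P4[3]),np.linalg.norm(P4[0]-P4[1]))
# tray rim corners z=.055
T=np.array([onplane("top",g(*q),.055) for q in((30,165),(470,123),(531,427),(62,478))]); print(T,T.mean(0)); v=T[0]-T[3]+T[1]-T[2]; print(np.arctan2(v[1],v[0]))
E
```

```text
[ 0.6139 -0.2943  0.005 ] [ 0.5252 -0.3005  0.005 ] 0.08890644896384957
yaw 0.06916493016342808 centre [ 0.5716 -0.3273  0.005 ]
[[ 0.5975 -0.0825  0.08  ]
 [ 0.6017 -0.1412  0.08  ]
 [ 0.5126 -0.1467  0.08  ]
 [ 0.5073 -0.0871  0.08  ]]
sugar c [ 0.5548 -0.1144  0.08  ]
yaw 0.05606775342631092 0.09031794617111719 0.05887550114484217
[[ 0.6182 -0.0464  0.055 ]
 [ 0.6364 -0.3726  0.055 ]
 [ 0.4115 -0.3876  0.055 ]
 [ 0.39   -0.0576  0.055 ]] [ 0.514  -0.2161  0.055 ]
0.05792155633947723
```

```bash
python3 -m inch '-1.5 6 0 0;-1.5 12 0 0;-1.5 18 0 0;-1.5 23 0 0;-1.5 27 0 0;-1.5 29 0 0;-1.5 30 0 0;-1.5 30.5 0 0;-1.5 31 0 0;-1.5 31 0 0' ; python3 go.py .465 -.322 .0675 94.3
```

```text
clock: 10.4
tool_pos: [0.4663, -0.3237, 0.0701]
eef_rot: [0.481, 0.519, -0.519, -0.481]
contact_force: [1.1, -0.3, -4.2]
opening: 0.74
shift [1.8 2.6 1.1] spin 0.03792264914278576 | yaw 94.34 tcp [ 0.4663 -0.3237  0.0701] op 0.74 t 10.4 q [ 0.72  0.89 -0.33  1.86  0.57  0.48  1.64] F [ 1.1 -0.3 -4.2]
```

```bash
python3 -m inch '0 0.7 0 0;0 1.4 0 0;0 2 0 0;0 2 0 0' ; python3 go.py .465 -.322 .0675 94.3
```

```text
clock: 10.8
tool_pos: [0.4662, -0.3237, 0.0685]
eef_rot: [-0.481, -0.519, 0.519, 0.481]
contact_force: [-2.3, 0.4, 1.1]
opening: 0.739
shift [1.8 1.  1.1] spin 0.0384030695967823 | yaw 94.34 tcp [ 0.4662 -0.3237  0.0685] op 0.739 t 10.8 q [ 0.71  0.9  -0.32  1.86  0.57  0.48  1.64] F [-2.3  0.4  1.1]
```

The force went from −4.2 to +1.1 N, so the tin is standing. Now I release it gently.

```bash
python3 -m inch '0 0 0 0;0 0 0 0;0 0 0 0;0 0 0 0' 0.74; python3 -m inch '0 -5 0 0;0 -15 0 0;0 -30 0 0;0 -50 0 0;0 -70 0 0;0 -90 0 0;0 -110 0 0;0 -125 0 0;0 -135 0 0;0 -135 0 0'; python3 go.py .472 .2935 .2 94.3
```

```text
clock: 11.2
tool_pos: [0.4664, -0.3237, 0.068]
eef_rot: [0.481, 0.519, -0.519, -0.481]
contact_force: [0.6, 0.3, 0.6]
opening: 0.87
clock: 12.2
tool_pos: [0.4669, -0.324, 0.2047]
eef_rot: [0.482, 0.519, -0.518, -0.48]
contact_force: [-0.6, 0.1, -0.1]
opening: 0.871
shift [615.4   3.8 -51.7] spin 0.03423336025322499 | yaw 94.33 tcp [ 0.4669 -0.324   0.2047] op 0.871 t 12.2 q [ 0.8   0.7  -0.47  1.78  0.43  0.77  1.76] F [-0.6  0.1 -0.1]
```

Now to the flat tin.

```bash
python3 -m inch '20 0 -2 0;55 0 -5 0;95 0 -8 0;135 0 -11 0;175 0 -15 0;215 0 -18 0;255 0 -21 0;295 0 -25 0;335 0 -28 0;375 0 -31 0' 1; python3 -m inch '40 0 -3 0;80 0 -7 0;120 0 -10 0;160 0 -14 0;195 0 -17 0;220 0 -19 0;235 0 -20 0;240 0 -20 0;240 0 -20 0' ; python3 go.py .472 .2935 .13 94.3
cat > look.py <<'E'
from fit import *
import sys,pickle
np.set_printoptions(precision=4,suppress=True)
# look.py name x y zbase cams
n=sys.argv[1]; x,y,z=map(float,sys.argv[2:5]); cams=sys.argv[5].split(",")
snap(); m={}
for c in cams:
    l=r.trace(c,n)
    if l: m[c]=l[0]["region"].astype(np.float32); print(c,round(l[0]["p"],2),l[0]["centre"])
free=[0,1]+([3] if n in("tea","sugar","flour") else [])
for k in [list(m)]+([[c] for c in m] if len(m)>1 else []):
    print(k,*fit(n,(x,y,z,float(sys.argv[6]) if len(sys.argv)>6 else 0,H0[n]),{c:m[c] for c in k},free))
E
python3 look.py tall_tin .465 -.323 .005 top,side
```

```text
clock: 13.2
tool_pos: [0.4681, 0.0541, 0.2025]
eef_rot: [-0.48, -0.518, 0.519, 0.481]
contact_force: [0.6, 0.1, -1.2]
opening: 1.003
clock: 14.1
tool_pos: [0.4703, 0.2928, 0.2026]
eef_rot: [-0.481, -0.518, 0.519, 0.481]
contact_force: [-0.1, -1.1, -0.1]
opening: 0.998
shift [ 0.6 72.6 -1.8] spin 0.04807436704420809 | yaw 94.35 tcp [0.4703 0.2928 0.2026] op 0.998 t 14.1 q [-0.43  0.67 -0.35  1.82  0.34  0.71  0.68] F [-0.1 -1.1 -0.1]
top 0.8 [224.9, 477.3]
side 0.82 [129.7, 381.1]
['top', 'side'] [ 0.4631 -0.321   0.005   0.      0.1   ] 0.7118323445320129
['top'] [ 0.4633 -0.3211  0.005   0.      0.1   ] 0.06515127420425415
['side'] [ 0.4581 -0.3267  0.005   0.      0.1   ] 0.6445256471633911
```

```bash
python3 -m inch '0.5 15 -1.5 0;0.5 35 -1.5 0;0.5 60 -1.5 0;0.5 85 -1.5 0;0.5 105 -1.5 0;0.5 120 -1.5 0;0.5 120 -1.5 0' ; python3 go.py .472 .2935 .0205 94.3;  python3 - <<'E'
from h import *
snap()
c="side"; cv2.imwrite(f"pics/{c}4.png",cv2.resize(C[c]["frame"][180:400,200:480,::-1],None,fx=2.5,fy=2.5))
E
```

```text
clock: 15.0
tool_pos: [0.4712, 0.2922, 0.0814]
eef_rot: [-0.481, -0.517, 0.52, 0.481]
contact_force: [-0.9, -0.5, 0.7]
opening: 1.002
shift [ 1.4 60.9 -1.1] spin -0.020972956494219375 | yaw 94.28 tcp [0.4712 0.2922 0.0814] op 1.002 t 15.0 q [-0.49  0.86 -0.24  1.9   0.44  0.45  0.59] F [-0.9 -0.5  0.7]
```

View pics/side4.png

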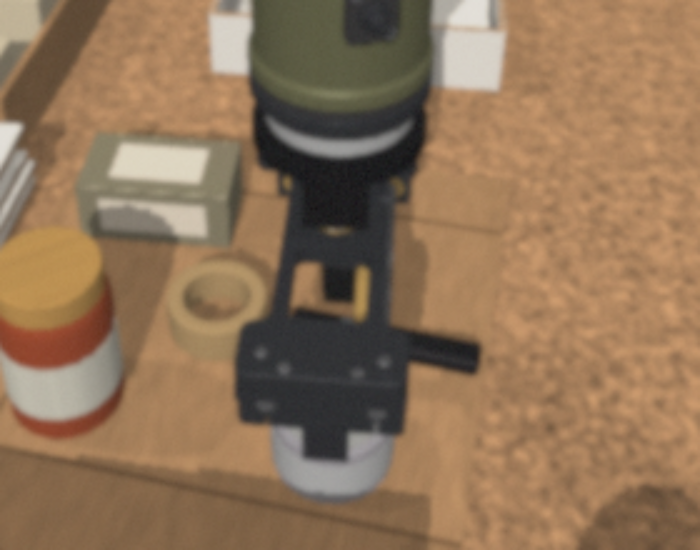

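The near finger (crop col 325) lies over the tin (centre col 332). I narrow the jaws to about 80 mm to stay clear of the knife, and descend.

```bash
python3 -m inch '1.4 10 -1 0;1.4 24 -1 0;1.4 38 -1 0;1.4 48 -1 0;1.4 55 -1 0;1.4 59 -1 0;1.4 60 -1 0;1.4 60 -1 0' 0.82; python3 go.py .472 .2935 .0205 94.3; python3 -m inch '0 0 0 0;0 0 0 0;0 0 0 0;0 0 0 0;0 0 0 0;0 0 0 0' -1 30; python3 go.py .472 .2935 .0205 94.3;
```

```text
clock: 15.9
tool_pos: [0.4729, 0.2956, 0.023]
eef_rot: [0.481, 0.519, -0.519, -0.481]
contact_force: [-0.2, -0.1, -1.1]
opening: 0.909
shift [-2.   2.5  1.1] spin 0.04403618229801509 | yaw 94.34 tcp [0.4729 0.2956 0.023 ] op 0.909 t 15.9 q [-0.53  0.96 -0.18  1.9   0.48  0.33  0.55] F [-0.2 -0.1 -1.1]
clock: 16.5
tool_pos: [0.473, 0.2953, 0.0234]
eef_rot: [0.481, 0.519, -0.518, -0.481]
contact_force: [-0.7, -1.7, 5.3]
opening: 0.739
shift [-1.7  2.9  1.2] spin 0.027575879536854586 | yaw 94.33 tcp [0.473  0.2953 0.0234] op 0.739 t 16.5 q [-0.53  0.96 -0.18  1.9   0.48  0.33  0.55] F [-0.7 -1.7  5.3]
```

```bash
python3 -m inch '0 -3 0 0;0 -10 0 0;0 -25 0 0;0 -45 0 0;0 -70 0 0;0 -95 0 0;0 -120 0 0;0 -140 0 0;0 -155 0 0;0 -160 0 0'; python3 -m inch '-10 0 0 0;-30 0 0 0;-60 0 0 0;-95 0 0 0;-130 0 0 0;-165 0 0 0;-200 0 0 0;-235 0 0 0;-270 0 0 0;-305 0 0 0';python3 go.py .465 -.3237 .18 94.3
```

```text
clock: 17.5
tool_pos: [0.4733, 0.2962, 0.1848]
eef_rot: [0.481, 0.52, -0.518, -0.481]
contact_force: [0.4, 0.5, -0.8]
opening: 0.741
clock: 18.5
tool_pos: [0.4948, -0.0109, 0.182]
eef_rot: [-0.48, -0.518, 0.519, 0.481]
contact_force: [0.0, -0.8, -2.1]
opening: 0.741
shift [-309.7    2.2   53.3] spin 0.02565941093395452 | yaw 94.33 tcp [ 0.4948 -0.0109  0.182 ] op 0.741 t 18.5 q [ 0.18  0.65 -0.39  2.01  0.44  0.57  1.12] F [ 0.  -0.8 -2.1]
```

```bash
python3 -m inch '-20 0 5 0;-55 0 10 0;-90 0 16 0;-125 0 22 0;-160 0 28 0;-195 0 34 0;-230 0 40 0;-262 0 46 0;-285 0 51 0;-298 0 53 0';python3 -m inch '-8 0 0 0;-12 0 0 0;-12 0 0 0;-12 0 0 0';python3 go.py .465 -.3237 .130 94.3; python3 - <<'E'
from h import *
snap()
for c,s in(("side",np.s_[20:200,280:480]),("top",np.s_[100:300,360:560])): cv2.imwrite(f"pics/{c}5.png",cv2.resize(C[c]["frame"][s][:,:,::-1],None,fx=3,fy=3))
E
```

```text
clock: 19.5
tool_pos: [0.4631, -0.3127, 0.1816]
eef_rot: [-0.481, -0.517, 0.518, 0.483]
contact_force: [0.5, -1.1, -1.6]
opening: 0.742
clock: 19.9
tool_pos: [0.467, -0.3203, 0.183]
eef_rot: [0.48, 0.519, -0.519, -0.48]
contact_force: [-0.4, -0.1, -1.7]
opening: 0.742
shift [-3.3 53.   2.3] spin 0.16191694874184748 | yaw 94.46 tcp [ 0.467  -0.3203  0.183 ] op 0.742 t 19.9 q [ 0.8   0.73 -0.48  1.8   0.48  0.73  1.71] F [-0.4 -0.1 -1.7]
```

View pics/side5.png

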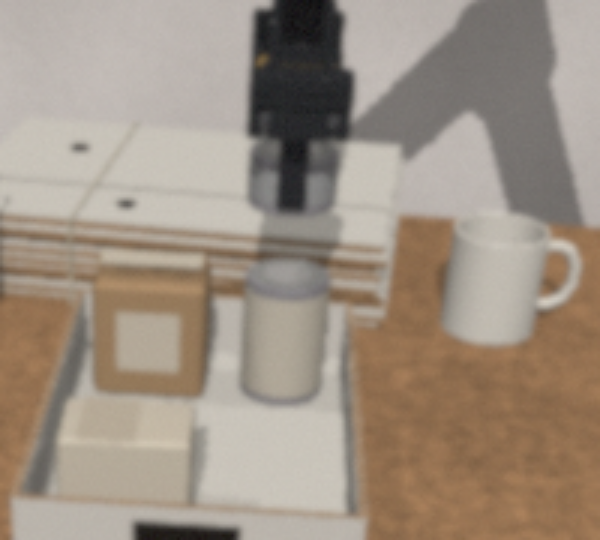

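View pics/top5.png

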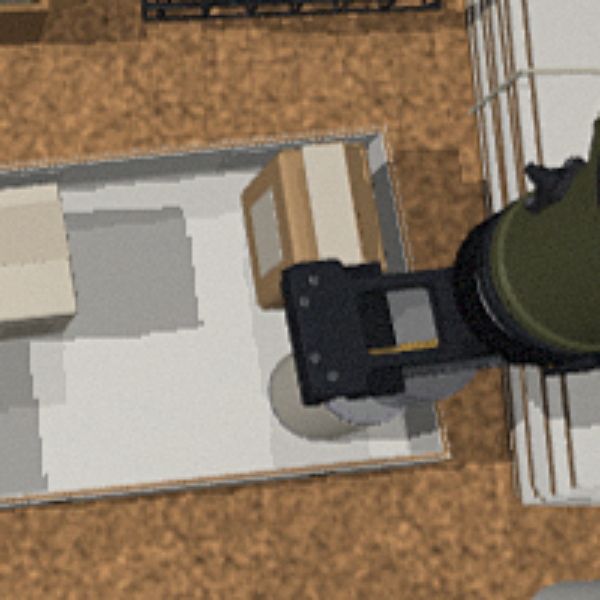

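The side view shows the flat tin (centre col 291) just above the tall tin (col 286), and the stack lines up. I lower it.

```bash
python3 -m inch '-1 8 0 0;-3 20 1 0;-3 32 2 0;-3 42 2 0;-3 48 2 0;-3 51 2 0;-3 53 2 0;-3 53 2 0';python3 go.py .465 -.3237 .123 94.3; python3 - <<'E'
from h import *
snap()
for c,s in(("side",np.s_[20:200,280:480]),): cv2.imwrite(f"pics/{c}6.png",cv2.resize(C[c]["frame"][s][:,:,::-1],None,fx=3,fy=3))
E
```

```text
clock: 20.8
tool_pos: [0.4649, -0.3248, 0.13]
eef_rot: [0.481, 0.519, -0.519, -0.481]
contact_force: [-0.1, 0.7, -0.5]
opening: 0.747
shift [ 1.1  7.  -0.2] spin 0.04774804802843846 | yaw 94.35 tcp [ 0.4649 -0.3248  0.13  ] op 0.747 t 20.8 q [ 0.77  0.81 -0.42  1.84  0.54  0.62  1.67] F [-0.1  0.7 -0.5]
```

View pics/side6.png

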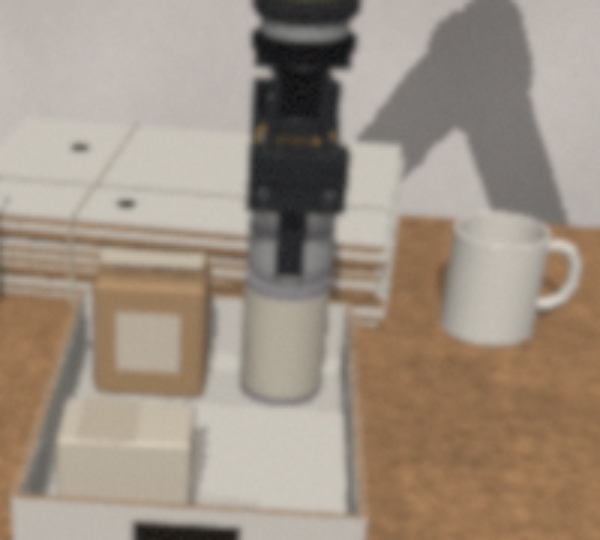

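```bash
python3 -m inch '0 1 0 0;0 2 0 0;0 2 0 0';python3 -m inch '0 1 0 0;0 2 0 0;0 2 0 0'; python3 go.py .465 -.3237 .123 94.3
```

```text
clock: 21.2
tool_pos: [0.4647, -0.3249, 0.128]
eef_rot: [-0.481, -0.519, 0.519, 0.481]
contact_force: [-0.3, -0.1, -0.7]
opening: 0.738
clock: 21.5
tool_pos: [0.4647, -0.3248, 0.1258]
eef_rot: [0.481, 0.519, -0.519, -0.481]
contact_force: [-0.0, -0.3, -0.9]
opening: 0.74
shift [ 1.1  2.8 -0.4] spin 0.045447261591760935 | yaw 94.35 tcp [ 0.4647 -0.3248  0.1258] op 0.74 t 21.5 q [ 0.77  0.81 -0.42  1.84  0.54  0.61  1.66] F [-0.  -0.3 -0.9]
```

```bash
python3 -m inch '0 0.7 0 0;0 1.4 0 0;0 1.4 0 0'; python3 -m inch '0 0.6 0 0;0 1.2 0 0;0 1.2 0 0';
```

```text
clock: 21.8
tool_pos: [0.4647, -0.3248, 0.1245]
eef_rot: [0.481, 0.519, -0.519, -0.481]
contact_force: [0.2, -0.3, -2.0]
opening: 0.741
clock: 22.1
tool_pos: [0.4648, -0.3249, 0.1234]
eef_rot: [0.481, 0.519, -0.519, -0.481]
contact_force: [-0.8, -0.0, -1.7]
opening: 0.741
```

```bash
python3 -m inch '0 0.5 0 0;0 1 0 0;0 1 0 0'; python3 -m inch '0 0.5 0 0;0 1 0 0;0 1 0 0';
```

```text
clock: 22.4
tool_pos: [0.4648, -0.3249, 0.1233]
eef_rot: [-0.481, -0.518, 0.519, 0.48]
contact_force: [-1.8, 1.7, 8.4]
opening: 0.741
clock: 22.7
tool_pos: [0.4649, -0.3249, 0.1233]
eef_rot: [-0.481, -0.518, 0.519, 0.48]
contact_force: [-4.0, 2.3, 15.7]
opening: 0.74
```

```bash
python3 -m inch '0 -0.7 0 0;0 -1.4 0 0;0 -1.4 0 0'; python3 -m inch '0 0 0 0;0 0 0 0;0 0 0 0;0 0 0 0' 0.74; python3 -m inch '0 -4 0 0;0 -12 0 0;0 -25 0 0;0 -45 0 0;0 -65 0 0;0 -85 0 0;0 -95 0 0;0 -95 0 0'; python3 go.py .612 .1275 .2 95
```

```text
clock: 23.0
tool_pos: [0.4648, -0.3249, 0.1234]
eef_rot: [-0.481, -0.519, 0.519, 0.481]
contact_force: [-1.8, 1.1, 7.3]
opening: 0.74
clock: 23.4
tool_pos: [0.4648, -0.3249, 0.1225]
eef_rot: [0.481, 0.519, -0.519, -0.481]
contact_force: [0.2, 0.4, 0.0]
opening: 0.867
clock: 24.2
tool_pos: [0.4657, -0.3253, 0.2197]
eef_rot: [0.482, 0.519, -0.518, -0.48]
contact_force: [-0.7, -0.1, -0.7]
opening: 0.87
shift [ 440.5   19.4 -180. ] spin -0.6700504182022939 | yaw 94.33 tcp [ 0.4657 -0.3253  0.2197] op 0.87 t 24.2 q [ 0.83  0.68 -0.51  1.76  0.44  0.81  1.75] F [-0.7 -0.1 -0.7]
```

```bash
python3 -m inch '15 0 -6 0;45 0 -18 0;80 0 -33 0;115 0 -47 0;150 0 -61 0;185 0 -76 0;220 0 -90 0;255 0 -104 0;290 0 -119 0;325 0 -133 -0.7' 1; python3 -m inch '35 5 -14 0;65 10 -28 0;90 15 -38 0;108 18 -45 0;115 19 -47 0;115 19 -47 0' ; python3 go.py .612 .1275 .08 95
python3 - <<'E'
from h import *
snap()
for c,s in(("side",np.s_[20:200,280:480]),("top",np.s_[100:300,360:560])): cv2.imwrite(f"pics/{c}7.png",cv2.resize(C[c]["frame"][s][:,:,::-1],None,fx=3,fy=3))
E
python3 look.py tall_tin .465 -.323 .005 top,side
python3 look.py flat_tin .465 -.323 .105 top,side
python3 look.py sugar .555 -.1145 .005 top .06
```

```text
clock: 25.2
tool_pos: [0.572, 0.0123, 0.2167]
eef_rot: [-0.476, -0.522, 0.522, 0.478]
contact_force: [-0.5, -0.3, -1.0]
opening: 0.998
clock: 25.8
tool_pos: [0.6083, 0.1298, 0.1978]
eef_rot: [-0.476, -0.522, 0.523, 0.477]
contact_force: [0.4, 0.1, -0.1]
opening: 1.002
shift [ -2.7 117.8  -3.7] spin 0.20599335644409678 | yaw 95.21 tcp [0.6083 0.1298 0.1978] op 1.002 t 25.8 q [-0.05  0.77 -0.43  1.61  0.4   0.85  1.02] F [ 0.4  0.1 -0.1]
top 0.85 [230.8, 460.5]
side 0.88 [133.4, 372.5]
['top', 'side'] [ 0.4642 -0.3204  0.005   0.      0.1   ] 0.8600745797157288
['top'] [ 0.454  -0.2937  0.005   0.      0.1   ] 0.6283655166625977
['side'] [ 0.4643 -0.3205  0.005   0.      0.1   ] 0.21680647134780884
top 0.75 [220.3, 484.8]
side 0.7 [104.0, 379.6]
['top', 'side'] [ 0.4625 -0.3219  0.105   0.      0.04  ] 0.1619371771812439
['top'] [ 0.4622 -0.3217  0.105   0.      0.04  ] 0.027129650115966797
['side'] [ 0.4639 -0.3236  0.105   0.      0.04  ] 0.12022703886032104
[] [ 0.555  -0.1145  0.005   0.06    0.075 ] 0.0
```

View pics/side7.png

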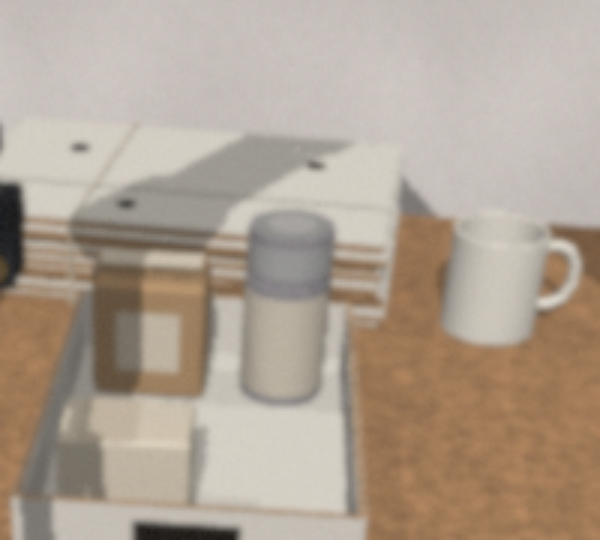

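View pics/top7.png

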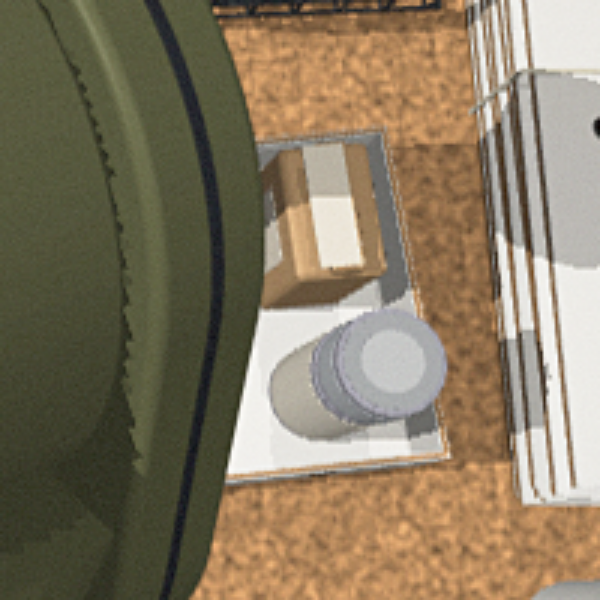

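The flat tin sits squarely on the tall tin (the top fits differ by about 1 mm). Next is the tea.

```bash
python3 -m inch '-1 12 -2 0;-2.7 32 -5 0;-2.7 57 -6 0;-2.7 82 -6 0;-2.7 104 -6 0;-2.7 116 -6 0;-2.7 118 -6 0;-2.7 118 -6 0' ; python3 go.py .615 .127 .021 95
python3 - <<'E'
from h import *
snap()
for c,s in(("side",np.s_[150:350,180:400]),): cv2.imwrite(f"pics/{c}8.png",cv2.resize(C[c]["frame"][s][:,:,::-1],None,fx=3,fy=3))
E
```

```text
clock: 27.25
tool_pos: [0.6158, 0.1259, 0.0808]
eef_rot: [0.477, 0.522, -0.521, -0.478]
contact_force: [-0.3, 0.4, 0.4]
opening: 1.0
shift [ 1.1 59.8  0.7] spin 0.045632538936956735 | yaw 95.05 tcp [0.6158 0.1259 0.0808] op 1.0 t 27.25 q [-0.08  0.93 -0.36  1.66  0.49  0.64  0.95] F [-0.3  0.4  0.4]
```

View pics/side8.png

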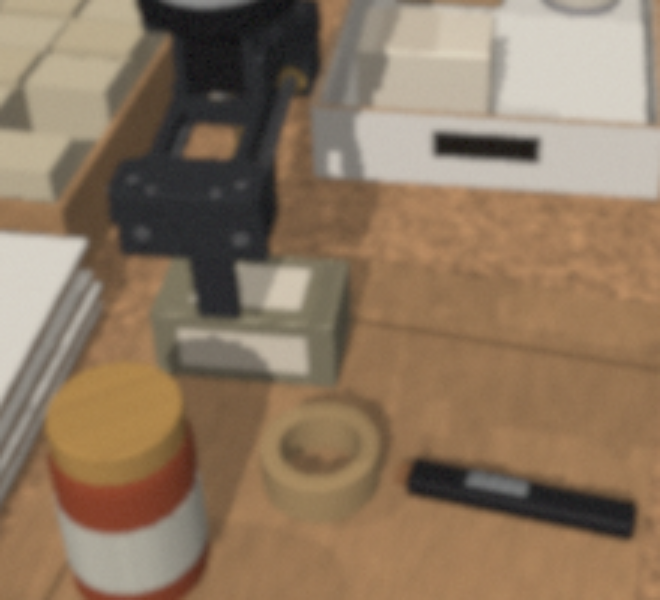

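```bash
python3 - <<'E'
from h import *
snap()
for X in((.616,.170,.073),(.616,.170,.013),(.6124,.155,.05),(.612,.155,.005)): u=proj("side",np.array(X)); print(X,(u-[180,150])*3)
E
```

```text
(0.616, 0.17, 0.073) [218.64729356 303.85093381]
(0.616, 0.17, 0.013) [228.345378   388.29868503]
(0.6124, 0.155, 0.05) [237.26153922 318.91894375]
(0.612, 0.155, 0.005) [244.43416714 380.42683142]
```

The projected fingertip (218,304) agrees with the picture and tea is within about 3 mm of the jaw centre. I descend and grip.

```bash
python3 -m inch '1 12 1 0;1 27 2 0;1 41 2 0;1 51 2 0;1 57 2 0;1 59 2 0;1 60 2 0;1 60 2 0' ; python3 go.py .613 .127 .021 95;python3 -m inch '0 0 0 0;0 0 0 0;0 0 0 0;0 0 0 0;0 0 0 0;0 0 0 0;0 0 0 0' -1 12; python3 go.py .613 .127 .021 95
```

```text
clock: 28.25
tool_pos: [0.6139, 0.1267, 0.021]
eef_rot: [0.478, 0.522, -0.521, -0.477]
contact_force: [0.9, 0.2, -1.0]
opening: 1.002
shift [0.3 0.  0.9] spin 0.04178546544902417 | yaw 95.04 tcp [0.6139 0.1267 0.021 ] op 1.002 t 28.25 q [-0.11  1.02 -0.31  1.68  0.53  0.53  0.91] F [ 0.9  0.2 -1. ]
clock: 28.95
tool_pos: [0.6137, 0.1266, 0.021]
eef_rot: [0.478, 0.522, -0.521, -0.477]
contact_force: [-0.2, -0.7, 1.6]
opening: 0.638
shift [ 0.5 -0.   0.7] spin 0.04048405654917531 | yaw 95.04 tcp [0.6137 0.1266 0.021 ] op 0.638 t 28.95 q [-0.11  1.02 -0.31  1.68  0.53  0.53  0.91] F [-0.2 -0.7  1.6]
```

```bash
python3 -m inch '0 -3 0 0;0 -10 0 0;0 -25 0 0;0 -45 0 0;0 -70 0 0;0 -95 0 0;0 -115 0 0;0 -125 0 0;0 -130 0 0;0 -130 0 0'; python3 go.py .556 -.1165 .151 94.3; python3 -m inch '-10 0 2 0;-30 0 6 0;-55 0 12 0;-85 0 17 0;-115 0 24 0;-145 0 30 0;-175 0 35 0;-205 0 42 0;-230 0 47 0;-240 0 49 -0.7';python3 go.py .556 -.1165 .11 94.3
```

```text
clock: 29.95
tool_pos: [0.6137, 0.1266, 0.1513]
eef_rot: [0.478, 0.522, -0.521, -0.477]
contact_force: [0.2, -0.7, -0.9]
opening: 0.634
shift [-237.1    0.2   78.8] spin 0.7435040984375405 | yaw 95.04 tcp [0.6137 0.1266 0.1513] op 0.634 t 29.95 q [-0.06  0.83 -0.41  1.64  0.44  0.76  1.  ] F [ 0.2 -0.7 -0.9]
clock: 30.95
tool_pos: [0.584, -0.1215, 0.1494]
eef_rot: [-0.475, -0.522, 0.525, 0.476]
contact_force: [-0.9, 0.2, -0.3]
opening: 0.642
shift [ 7.8 39.5 27.3] spin 1.1894428041674985 | yaw 95.49 tcp [ 0.584  -0.1215  0.1494] op 0.642 t 30.95 q [ 0.38  0.81 -0.44  1.73  0.49  0.72  1.34] F [-0.9  0.2 -0.3]
```

```bash
python3 -m inch '2 0 8 0;5 5 18 0.5;6 10 25 1;6 20 27 1.2;6 28 27 1.2;6 30 27 1.2;6 30 27 1.2';python3 go.py .556 -.1165 .096 94.3
python3 - <<'E'
from h import *
snap()
for c,s in(("side",np.s_[60:240,240:440]),("top",np.s_[100:300,300:500])): cv2.imwrite(f"pics/{c}9.png",cv2.resize(C[c]["frame"][s][:,:,::-1],None,fx=3,fy=3))
E
```

```text
clock: 31.65
tool_pos: [0.5586, -0.1131, 0.1202]
eef_rot: [-0.479, -0.52, 0.52, 0.48]
contact_force: [0.5, -0.5, -1.0]
opening: 0.634
shift [-3.2 24.2  2.8] spin 0.2704700105241784 | yaw 94.57 tcp [ 0.5586 -0.1131  0.1202] op 0.634 t 31.65 q [ 0.35  0.82 -0.4   1.83  0.53  0.6   1.27] F [ 0.5 -0.5 -1. ]
```

View pics/side9.png

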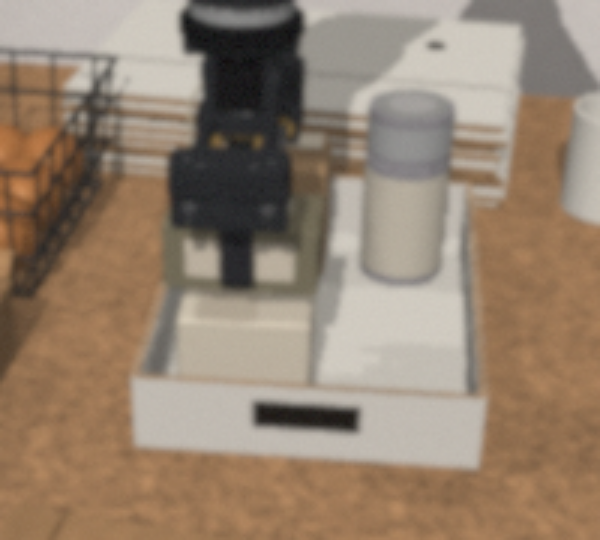

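View pics/top9.png

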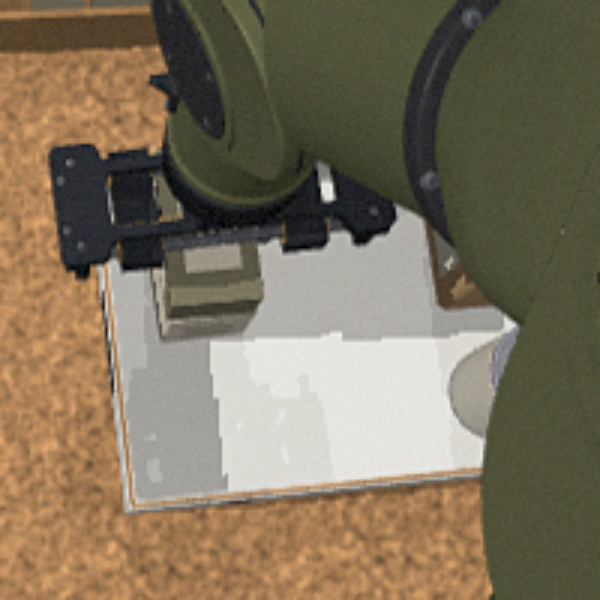

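The tea hangs about 24 mm above the sugar in the side view, with its middle at col 243 against 245 for the sugar. I lower it.

```bash
python3 -m inch '-1 5 1 0;-3 10 2 0;-3 15 2 0;-3 19 2 0;-3 20 2 0;-3 20 2 0';python3 go.py .556 -.1165 .096 94.3;python3 -m inch '0 1 0 0;0 2 0 0;0 2 0 0'; python3 -m inch '0 .7 0 0;0 1.4 0 0;0 1.4 0 0'; python3 go.py .556 -.1165 .096 94.3;
```

```text
clock: 32.35
tool_pos: [0.5566, -0.1165, 0.1005]
eef_rot: [-0.48, -0.519, 0.519, 0.48]
contact_force: [0.1, 0.1, -0.7]
opening: 0.631
shift [0.1 4.5 0.6] spin 0.2517803175144451 | yaw 94.55 tcp [ 0.5566 -0.1165  0.1005] op 0.631 t 32.35 q [ 0.34  0.85 -0.38  1.85  0.55  0.55  1.26] F [ 0.1  0.1 -0.7]
clock: 32.65
tool_pos: [0.5567, -0.1167, 0.0988]
eef_rot: [0.48, 0.519, -0.519, -0.48]
contact_force: [0.7, -1.3, 0.0]
opening: 0.639
clock: 32.95
tool_pos: [0.5566, -0.1166, 0.0973]
eef_rot: [-0.48, -0.519, 0.519, 0.48]
contact_force: [1.6, -0.5, -1.7]
opening: 0.637
shift [0.2 1.3 0.6] spin 0.24456477442819846 | yaw 94.54 tcp [ 0.5566 -0.1166  0.0973] op 0.637 t 32.95 q [ 0.34  0.85 -0.37  1.85  0.56  0.55  1.25] F [ 1.6 -0.5 -1.7]
```

```bash
python3 -m inch '0 .5 0 0;0 1 0 0;0 1 0 0'; python3 -m inch '0 .4 0 0;0 .8 0 0;0 .8 0 0'
```

```text
clock: 33.25
tool_pos: [0.5566, -0.1166, 0.0963]
eef_rot: [-0.48, -0.519, 0.519, 0.48]
contact_force: [1.0, -1.2, -1.0]
opening: 0.636
clock: 33.55
tool_pos: [0.5567, -0.1167, 0.0959]
eef_rot: [0.48, 0.519, -0.519, -0.48]
contact_force: [-1.8, -0.1, 3.5]
opening: 0.635
```

```bash
python3 -m inch '0 0 0 0;0 0 0 0;0 0 0 0;0 0 0 0' 0.6; python3 -m inch '0 -4 0 0;0 -12 0 0;0 -25 0 0;0 -45 0 0;0 -65 0 0;0 -85 0 0;0 -105 0 0;0 -115 0 0;0 -115 0 0'; python3 go.py .628 .281 .21 4.5
```

```text
clock: 33.95
tool_pos: [0.5567, -0.1166, 0.0955]
eef_rot: [0.48, 0.519, -0.519, -0.48]
contact_force: [-0.2, -0.3, 0.1]
opening: 0.801
clock: 34.85
tool_pos: [0.5577, -0.1167, 0.2125]
eef_rot: [0.481, 0.52, -0.519, -0.479]
contact_force: [0.1, 0.2, 0.1]
opening: 0.796
shift [ 390.9    2.6 -101.5] spin -89.97058760203248 | yaw 94.53 tcp [ 0.5577 -0.1167  0.2125] op 0.796 t 34.85 q [ 0.41  0.69 -0.49  1.77  0.44  0.79  1.36] F [0.1 0.2 0.1]
```

Heading to the jar. I turn the jaws along x on the way; first a small spin shows which way the last joint goes.

```bash
python3 -m inch '10 0 -3 4;35 0 -9 8.5;70 0 -18 17;105 0 -27 25;140 0 -36 34;175 0 -45 42;210 0 -54 50;245 0 -63 58;280 0 -72 66;310 0 -80 74' 1; python3 go.py .628 .281 .21 4.5
```

```text
clock: 35.85
tool_pos: [0.6112, 0.201, 0.2096]
eef_rot: [-0.696, -0.124, 0.125, 0.696]
contact_force: [1.0, -0.1, -0.1]
opening: 1.003
shift [43.5 -0.5 69.2] spin 15.803797520897845 | yaw 20.3 tcp [0.6112 0.201  0.2096] op 1.003 t 35.85 q [-0.35  0.75 -0.07  1.55  0.06  0.85 -0.09] F [ 1.  -0.1 -0.1]
```

```bash
python3 -m inch '12 0 19 4;25 0 40 9;37 0 59 13;43 0 68 15.5;43.5 0 69 15.8;43.5 0 69 15.8'; python3 go.py .628 .281 .13 4.5
python3 - <<'E'
from h import *
snap()
for c,s in(("side",np.s_[180:380,120:340]),("top",np.s_[100:300,300:500])): cv2.imwrite(f"pics/{c}10.png",cv2.resize(C[c]["frame"][s][:,:,::-1],None,fx=3,fy=3))
E
python3 look.py tea .5555 -.115 .08 top,side .08
python3 look.py sugar .5555 -.115 .005 side .08
python3 look.py jar .6255 .2825 .005 side
```

```text
clock: 36.45
tool_pos: [0.6278, 0.278, 0.2096]
eef_rot: [0.707, 0.029, -0.03, -0.706]
contact_force: [-0.7, -0.3, 0.2]
opening: 0.995
shift [ 0.5 79.6  3.1] spin 0.30384292611931585 | yaw 4.8 tcp [0.6278 0.278  0.2096] op 0.995 t 36.45 q [-0.5   0.81  0.03  1.4  -0.02  0.93 -0.38] F [-0.7 -0.3  0.2]
top 0.95 [182.3, 369.6]
side 0.67 [150.6, 322.5]
['top', 'side'] [ 0.5557 -0.1144  0.08    0.0667  0.045 ] 0.0694875717163086
['top'] [ 0.5552 -0.1142  0.08    0.0661  0.045 ] 0.03387737274169922
['side'] [ 0.5561 -0.1152  0.08    0.0642  0.045 ] 0.030322372913360596
side 0.63 [179.3, 324.8]
['side'] [ 0.565  -0.1529  0.005   0.2964  0.075 ] 0.5852386951446533
side 0.88 [315.1, 223.1]
['side'] [0.6265 0.279  0.005  0.     0.104 ] 0.05753535032272339
```

View pics/side10.png

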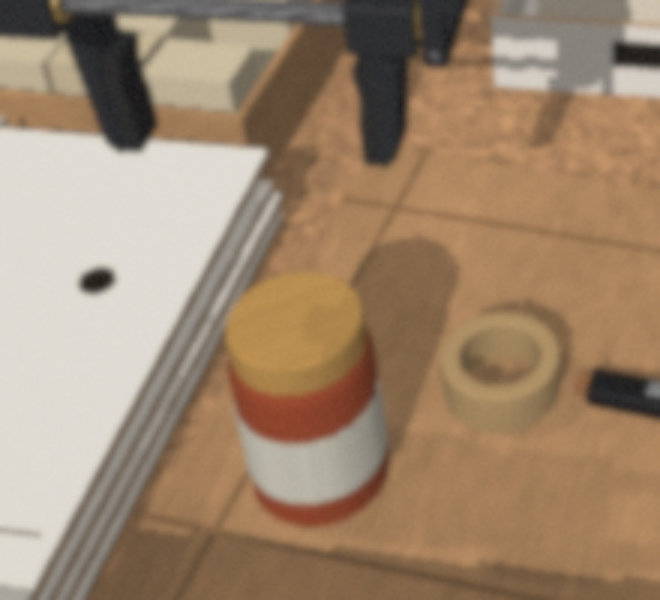

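View pics/top10.png

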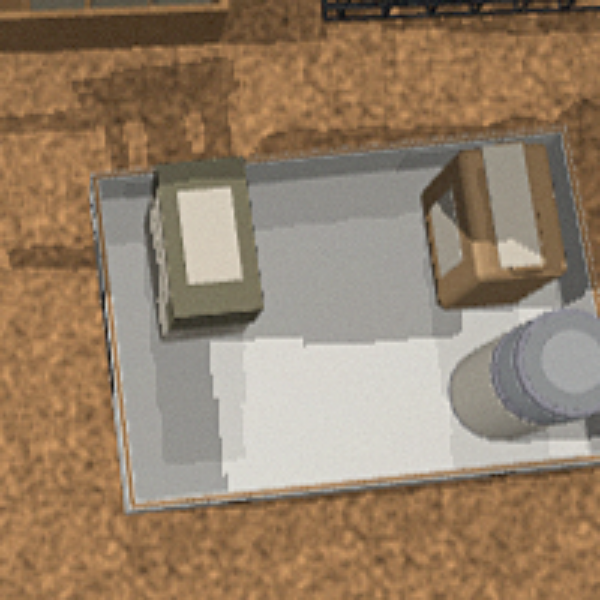

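The tea lies well on the sugar (fits agree within 1 mm). The white carton stack behind the jar could foul the jaws along x, so I measure it.

```bash
python3 - <<'E'
from h import *
snap()
np.set_printoptions(precision=4,suppress=True)
for c,s in(("side",np.s_[180:400,0:280]),("top",np.s_[20:220,60:300])): cv2.imwrite(f"pics/{c}11.png",cv2.resize(C[c]["frame"][s][:,:,::-1],None,fx=2.8,fy=2.8))
im0=cv2.imread("pics/top0.png"); cv2.imwrite("pics/top0c.png",cv2.resize(im0[20:220,60:300],None,fx=3,fy=3))
E
```

```text
(no output)
```

View pics/top0c.png

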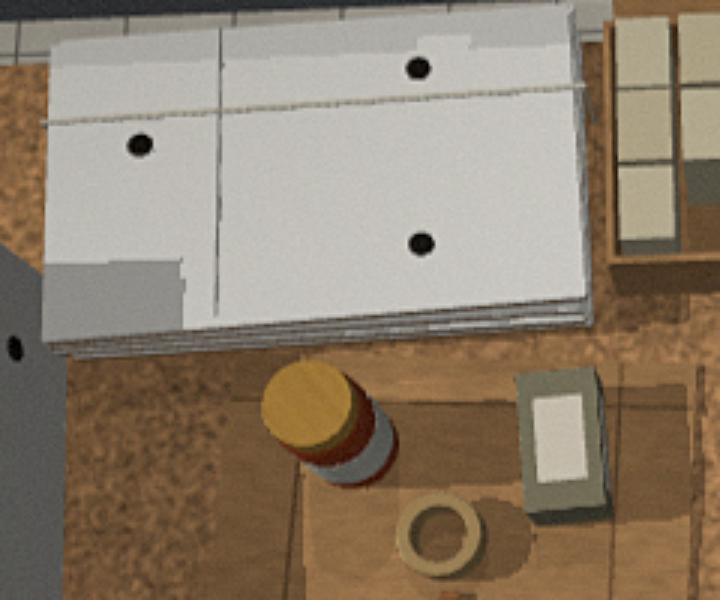

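View pics/side11.png

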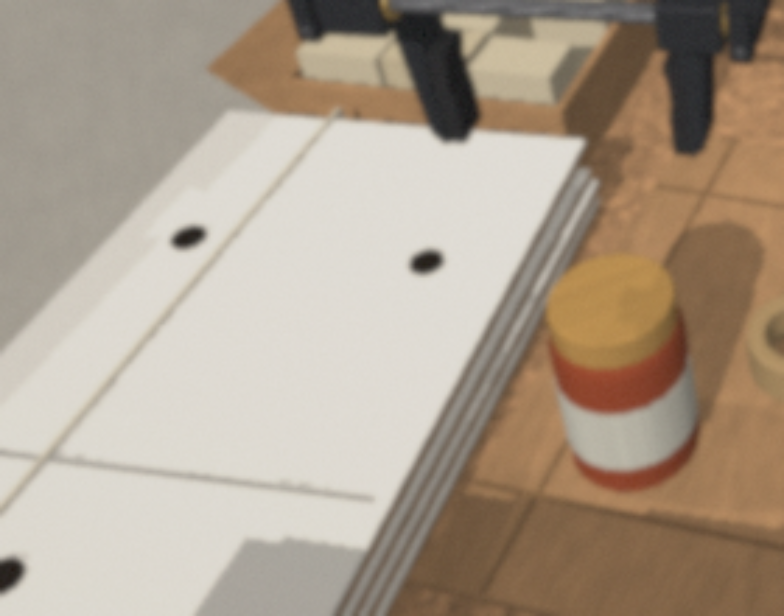

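```bash
python3 - <<'E'
from h import *
snap()
print(tri((101,200.3),(273.6,152.5)), tri((118.3,255),(230,208)))
Z=tri((101,200.3),(273.6,152.5))[0][2]
for u,v in((42,342),(300,320),(585,296)): print(onplane("top",(60+u/3,20+v/3),Z), onplane("top",(60+u/3,20+(v+16)/3),0))
E
```

```text
(array([0.75813976, 0.22344101, 0.05382062]), [np.float64(0.03344593740402995), np.float64(0.046040169215564974)]) (array([0.71525345, 0.10803927, 0.05239667]), [np.float64(0.3368629622899287), np.float64(0.407120309328553)])
[0.69562912 0.48711022 0.05382062] [0.70470961 0.51672931 0.        ]
[0.70400508 0.30733755 0.05382062] [0.71354602 0.32642421 0.        ]
[0.71307871 0.10774398 0.05382062] [0.72311817 0.11513982 0.        ]
```

The stack is only 54 mm high and its edge is at x≈0.705, so it stays clear of the finger back (0.69) and of the body (z≥0.11). I descend.

```bash
python3 -m inch '0 10 1 0;0 28 3 0;0 48 3 0;0 66 3 0;0 76 3 0;0 79 3 0;0 79 3 0'; python3 go.py .628 .2805 .062 4.5
python3 - <<'E'
from h import *
snap()
for c,s in(("side",np.s_[180:380,120:340]),): cv2.imwrite(f"pics/{c}12.png",cv2.resize(C[c]["frame"][s][:,:,::-1],None,fx=3,fy=3))
E
```

```text
clock: 37.95
tool_pos: [0.6281, 0.2816, 0.1313]
eef_rot: [0.707, 0.029, -0.029, -0.706]
contact_force: [-0.2, -0.6, 0.6]
opening: 1.0
shift [-0.2 69.3 -1.1] spin 0.24317880345800802 | yaw 4.74 tcp [0.6281 0.2816 0.1313] op 1.0 t 37.95 q [-0.5   0.91  0.02  1.45 -0.02  0.78 -0.39] F [-0.2 -0.6  0.6]
```

View pics/side12.png

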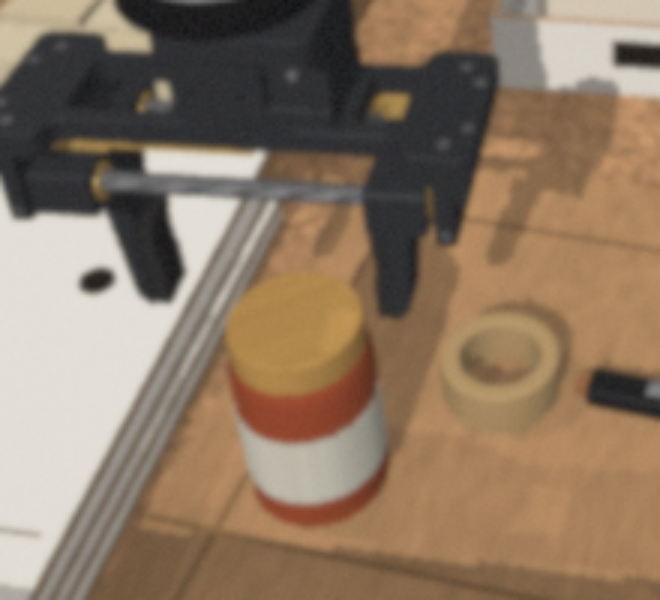

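```bash
python3 - <<'E'
from h import *
snap()
for X in((.6255,.281,.109),(.628,.2805,.109),(.628-.044,.278,.123),(.628+.044,.2845,.123)): print(X,(proj("side",np.array(X))-[120,180])*3)
E
python3 look.py jar .6255 .2825 .005 side
```

```text
(0.6255, 0.281, 0.109) [294.48684156 316.63292318]
(0.628, 0.2805, 0.109) [289.36574212 315.09764055]
(0.584, 0.278, 0.123) [386.43823502 299.89010897]
(0.672, 0.2845, 0.123) [183.36921158 285.88974704]
side 0.83 [313.3, 223.3]
['side'] [0.6265 0.2799 0.005  0.     0.104 ] 0.04617762565612793
```

Projected tips match the picture within about 1 mm, so the jar is at x≈0.626. I descend and grip.

```bash
python3 -m inch '-2 12 -1 0;-2 26 -1 0;-2 40 -1 0;-2 53 -1 0;-2 63 -1 0;-2 68 -1 0;-2 69 -1 0;-2 69 -1 0'; python3 go.py .626 .2805 .062 4.5; python3 -m inch '0 0 0 0;0 0 0 0;0 0 0 0;0 0 0 0;0 0 0 0;0 0 0 0' -1 35; python3 go.py .626 .2805 .062 4.5;
```

```text
clock: 39.1
tool_pos: [0.6265, 0.2805, 0.0627]
eef_rot: [-0.706, -0.029, 0.029, 0.707]
contact_force: [-0.4, 0.3, 0.3]
opening: 0.999
shift [-0.5  0.7  0. ] spin 0.24148425825622155 | yaw 4.74 tcp [0.6265 0.2805 0.0627] op 0.999 t 39.1 q [-0.5   1.    0.01  1.48 -0.02  0.66 -0.39] F [-0.4  0.3  0.3]
clock: 39.7
tool_pos: [0.6261, 0.2805, 0.063]
eef_rot: [-0.706, -0.029, 0.029, 0.707]
contact_force: [-1.6, -0.4, 4.9]
opening: 0.714
shift [-0.1  1.   0. ] spin 0.24405739832961615 | yaw 4.74 tcp [0.6261 0.2805 0.063 ] op 0.714 t 39.7 q [-0.5   1.    0.01  1.49 -0.02  0.66 -0.39] F [-1.6 -0.4  4.9]
```

```bash
python3 -m inch '0 -3 0 0;0 -10 0 0;0 -25 0 0;0 -45 0 0;0 -70 0 0;0 -95 0 0;0 -120 0 0;0 -140 0 0;0 -155 0 0;0 -160 0 0'; python3 go.py .5635 -.2165 .22 4.0
```

```text
clock: 40.7
tool_pos: [0.6273, 0.2807, 0.2256]
eef_rot: [-0.706, -0.031, 0.028, 0.707]
contact_force: [0.3, 0.5, -3.4]
opening: 0.714
shift [-104.6    4.4 -490.3] spin 0.7294875920428865 | yaw 4.73 tcp [0.6273 0.2807 0.2256] op 0.714 t 40.7 q [-0.5   0.8   0.03  1.39 -0.02  0.95 -0.39] F [ 0.3  0.5 -3.4]
```

```bash
python3 -m inch '-2 0 -10 0;-6 0 -30 0;-12 0 -60 0;-19 0 -90 0;-26 0 -120 0;-32 0 -150 0;-38 0 -180 0;-45 0 -210 0;-51 0 -240 0;-58 0 -270 0'; python3 -m inch '-6 0 -30 0;-13 0 -60 0;-19 0 -90 0;-26 0 -120 0;-32 0 -150 0;-37 0 -175 0;-42 0 -197 0;-45 0 -212 0;-47 0 -219 0;-47 0 -220 0'; python3 -m inch '0 0 0 0;0 0 0 0'; python3 go.py .5635 -.2165 .15 4.0
```

```text
clock: 41.7
tool_pos: [0.5895, 0.0042, 0.2217]
eef_rot: [0.707, 0.028, -0.03, -0.706]
contact_force: [0.9, 0.1, -3.1]
opening: 0.714
clock: 42.7
tool_pos: [0.5614, -0.2173, 0.2222]
eef_rot: [-0.706, -0.028, 0.029, 0.707]
contact_force: [0.3, 0.1, -4.0]
opening: 0.711
clock: 42.9
tool_pos: [0.5626, -0.2148, 0.2225]
eef_rot: [-0.706, -0.03, 0.03, 0.707]
contact_force: [0.5, 0.7, -3.0]
opening: 0.717
shift [ 0.8 72.5 -1.9] spin 0.8763929788297276 | yaw 4.88 tcp [ 0.5626 -0.2148  0.2225] op 0.717 t 42.9 q [ 0.32  0.68 -0.05  1.67  0.04  0.79  0.33] F [ 0.5  0.7 -3. ]
```

```bash
python3 -m inch '1 10 -1 0.5;1 30 -2 0.9;1 50 -2 0.9;1 65 -2 0.9;1 74 -2 0.9;1 78 -2 0.9;1 78 -2 0.9'; python3 go.py .5635 -.2165 .063 4.0
python3 - <<'E'
from h import *
snap()
for c,s in(("side",np.s_[40:240,240:440]),("top",np.s_[100:300,320:520])): cv2.imwrite(f"pics/{c}13.png",cv2.resize(C[c]["frame"][s][:,:,::-1],None,fx=3,fy=3))
E
```

```text
clock: 43.6
tool_pos: [0.5633, -0.2182, 0.1442]
eef_rot: [-0.707, -0.024, 0.024, 0.707]
contact_force: [0.3, -0.1, -3.2]
opening: 0.712
shift [ 0.4 81.2  1.6] spin -0.13764143520856464 | yaw 3.86 tcp [ 0.5633 -0.2182  0.1442] op 0.712 t 43.6 q [ 0.32  0.79 -0.04  1.72  0.05  0.63  0.31] F [ 0.3 -0.1 -3.2]
```

View pics/side13.png

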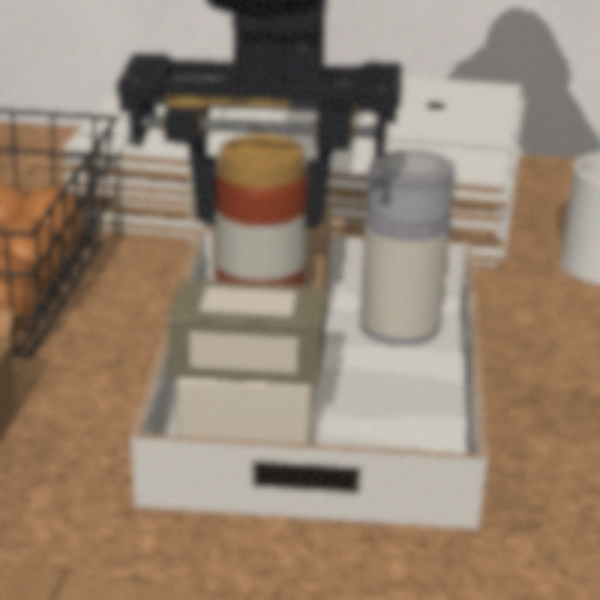

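View pics/top13.png

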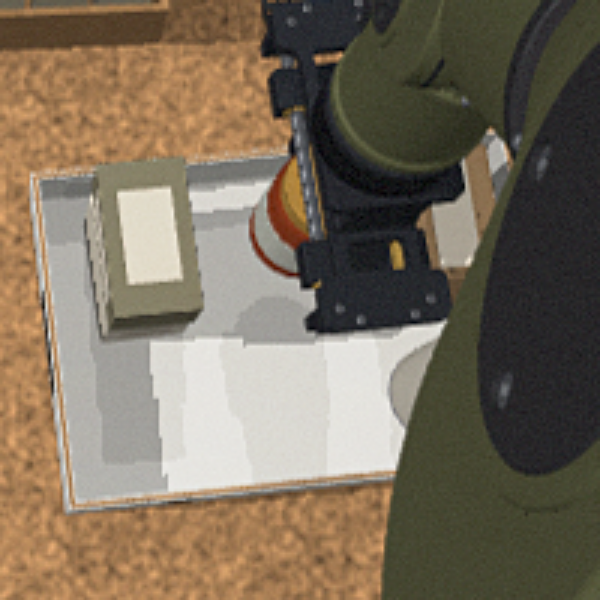

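The jar hangs between tea/sugar and flour with clear gaps on both sides. I lower it.

```bash
python3 -m inch '0 8 1 0;0 22 1 0;0 38 1 0;0 52 1 0;0 64 1 0;0 72 1 0;0 76 1 0;0 77 1 0;0 77 1 0'; python3 go.py .5635 -.2165 .063 4.0; python3 -m inch '0 1 0 0;0 2 0 0;0 2 0 0'; python3 -m inch '0 0.7 0 0;0 1.3 0 0;0 1.3 0 0'
```

```text
clock: 44.6
tool_pos: [0.5635, -0.2176, 0.0678]
eef_rot: [0.707, 0.024, -0.023, -0.707]
contact_force: [0.3, 0.6, -3.6]
opening: 0.713
shift [0.1 4.8 1.1] spin -0.16139302674270084 | yaw 3.84 tcp [ 0.5635 -0.2176  0.0678] op 0.713 t 44.6 q [ 0.31  0.91 -0.04  1.76  0.06  0.48  0.3 ] F [ 0.3  0.6 -3.6]
clock: 44.9
tool_pos: [0.5633, -0.2175, 0.0658]
eef_rot: [-0.707, -0.024, 0.024, 0.707]
contact_force: [0.2, 0.1, -4.7]
opening: 0.709
clock: 45.2
tool_pos: [0.5632, -0.2175, 0.0642]
eef_rot: [-0.707, -0.024, 0.024, 0.707]
contact_force: [0.7, 0.1, -3.1]
opening: 0.712
```

```bash
python3 -m inch '0 0.5 0 0;0 1 0 0;0 1 0 0'; python3 -m inch '0 0.4 0 0;0 0.8 0 0;0 0.8 0 0'
```

```text
clock: 45.5
tool_pos: [0.5632, -0.2175, 0.0632]
eef_rot: [-0.707, -0.024, 0.024, 0.707]
contact_force: [0.7, -0.5, -3.8]
opening: 0.713
clock: 45.8
tool_pos: [0.5633, -0.2175, 0.063]
eef_rot: [0.707, 0.024, -0.024, -0.707]
contact_force: [-0.7, 1.1, 2.2]
opening: 0.712
```

The jar is standing. I release narrowly (about 74 mm) and lift.

```bash
python3 -m inch '0 0 0 0;0 0 0 0;0 0 0 0;0 0 0 0' 0.68; python3 -m inch '0 -4 0 0;0 -12 0 0;0 -25 0 0;0 -45 0 0;0 -70 0 0;0 -95 0 0;0 -120 0 0;0 -145 0 0;0 -165 0 0;0 -175 0 0'; python3 -m inch '0 0 15 0;0 0 50 0;0 0 90 0;0 0 130 0;0 0 170 0;0 0 210 0;0 0 250 0;0 0 290 0;0 0 330 0;0 0 360 0' ; python3 -m inch '-10 0 30 0;-25 0 60 0;-40 0 100 0;-60 0 120 0;-80 0 140 0;-90 0 145 0;-90 0 145 0'; python3 - <<'E'
from h import *
snap()
for c,s in(("side",np.s_[40:240,240:440]),("top",np.s_[100:300,320:520])): cv2.imwrite(f"pics/{c}14.png",cv2.resize(C[c]["frame"][s][:,:,::-1],None,fx=3,fy=3))
E
for a in "jar .5615 -.215 .005" "tall_tin .463 -.321 .005" "flat_tin .463 -.321 .105"; do echo $a;python3 look.py $a top; done; for a in "tea .555 -.1145 .08" "flour .568 -.3155 .005"; do echo $a; python3 look.py $a top .07; done
```

```text
clock: 46.2
tool_pos: [0.5634, -0.2176, 0.0625]
eef_rot: [0.707, 0.024, -0.024, -0.707]
contact_force: [0.3, 0.8, 0.6]
opening: 0.839
clock: 47.2
tool_pos: [0.5641, -0.2179, 0.2406]
eef_rot: [0.707, 0.025, -0.022, -0.706]
contact_force: [0.9, -0.3, 0.9]
opening: 0.837
clock: 48.2
tool_pos: [0.5369, 0.1459, 0.2364]
eef_rot: [-0.706, -0.024, 0.026, 0.707]
contact_force: [0.3, -0.9, 0.3]
opening: 0.84
clock: 48.9
tool_pos: [0.4372, 0.281, 0.2369]
eef_rot: [0.707, 0.024, -0.026, -0.706]
contact_force: [-0.3, -1.3, 1.2]
opening: 0.843
jar .5615 -.215 .005
top 0.7 [181.0, 412.1]
['top'] [ 0.5633 -0.2154  0.005   0.      0.104 ] 0.06778901815414429
tall_tin .463 -.321 .005
top 0.8 [233.8, 463.7]
['top'] [ 0.4543 -0.2964  0.005   0.      0.1   ] 0.623468279838562
flat_tin .463 -.321 .105
top 0.62 [222.1, 486.5]
['top'] [ 0.4633 -0.3221  0.105   0.      0.04  ] 0.06734597682952881
tea .555 -.1145 .08
top 0.75 [182.8, 370.3]
['top'] [ 0.5543 -0.1141  0.08    0.0571  0.045 ] 0.03189641237258911
flour .568 -.3155 .005
top 0.93 [173.6, 464.0]
['top'] [ 0.5667 -0.308   0.005   0.1027  0.111 ] 0.14615023136138916
```

View pics/side14.png

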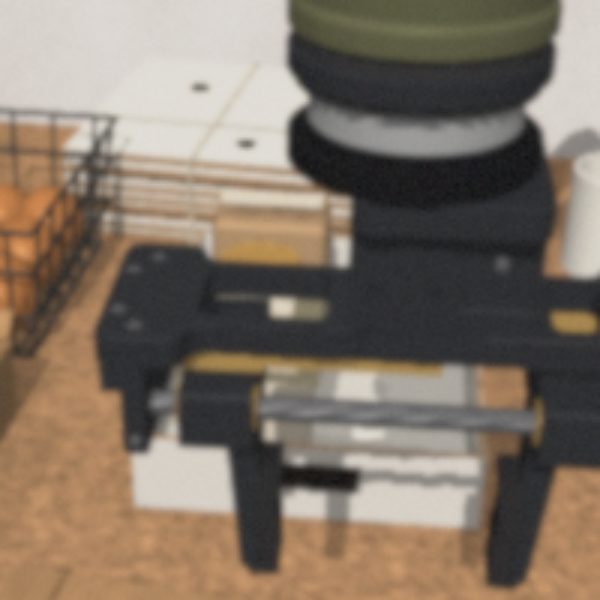

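View pics/top14.png

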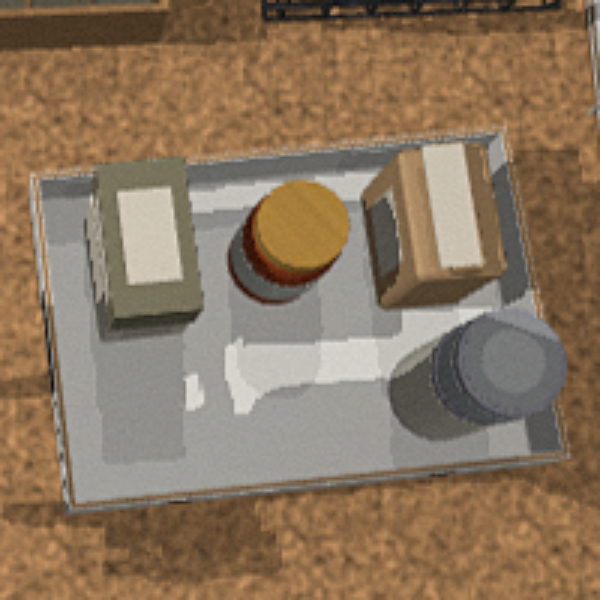

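The top view shows everything in place: tea on sugar, jar midway and the tin stack in front of the flour. The arm hides the side view, so I move it aside for a clean check, especially of the flour–tin alignment.

```bash
python3 -m inch '-20 -3 20 0;-50 -6 60 0;-85 -8 100 0;-120 -10 140 0;-155 -10 180 0;-190 -10 220 0;-220 -10 260 0;-240 -10 290 0;-250 -10 310 0;-250 -10 310 0'; python3 - <<'E'
from h import *
snap()
for c,s in(("side",np.s_[60:240,240:440]),("top",np.s_[130:230,400:520])): 
    k=3 if c=="side" else 5
    cv2.imwrite(f"pics/{c}15.png",cv2.resize(C[c]["frame"][s][:,:,::-1],None,fx=k,fy=k,interpolation=cv2.INTER_CUBIC))
E
```

```text
clock: 50.75
tool_pos: [0.1652, 0.5761, 0.2471]
eef_rot: [-0.706, -0.026, 0.027, 0.708]
contact_force: [0.8, -0.5, -0.2]
opening: 0.844
```

View pics/side15.png

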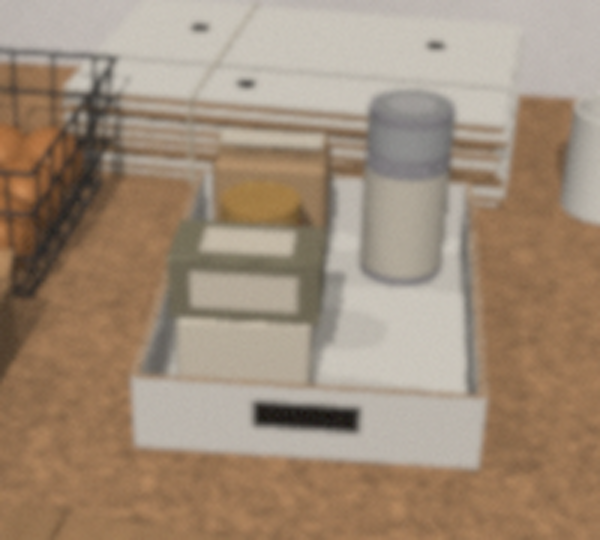

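View pics/top15.png

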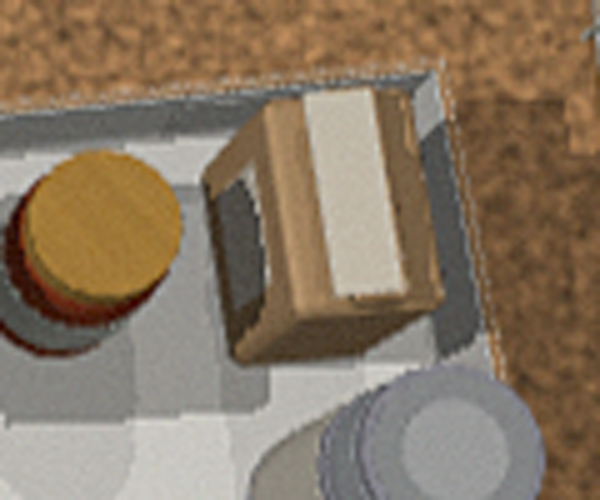

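```bash
python3 - <<'E'
from h import *
snap()
np.set_printoptions(precision=4,suppress=True)
g=lambda u,v:(400+(u+.5)/5-.5,130+(v+.5)/5-.5)
a,b=onplane("top",g(238,362),.005),onplane("top",g(206,182),.005)
d=b-a;L=np.linalg.norm(d);ux=d/L;uy=np.array([-ux[1],ux[0],0]);print(a,b,L,np.arctan2(ux[1],ux[0]))
c=a+.045*ux-.03*uy; print("centre",c)
print("jar rel",[(np.array([.5633,-.2154,.005])-c)@v for v in(ux,uy)],"tin rel",[(np.array([.4633,-.3211,.005])-c)@v for v in(ux,uy)])
E
python3 look.py tea .555 -.1145 .08 side .07;python3 look.py flat_tin .463 -.321 .105 side
```

```text
[ 0.5269 -0.2918  0.005 ] [ 0.6068 -0.2863  0.005 ] 0.08010742790598853 0.06926633300468252
centre [ 0.5738 -0.3186  0.005 ]
jar rel [np.float64(-0.0033618159222293066), np.float64(0.1037107228304665)] tin rel [np.float64(-0.11043761887143448), np.float64(0.005185282345366476)]
side 0.74 [149.4, 321.7]
['side'] [ 0.5555 -0.1139  0.08    0.0689  0.045 ] 0.03783226013183594
side 0.56 [101.8, 379.0]
['side'] [ 0.4638 -0.3208  0.105   0.      0.04  ] 0.06413096189498901
```

All margins are comfortable, so I hand the job in.

```bash
python3 - <<'E'
from plant import r
print(r.finish_job(), r.get_state()["clock"])
E
```

```text
the job is handed in; nothing more can be done
the job is handed in; nothing more can be done
```

I packed all four groceries and handed the job in at about 51 s of the 134 s allowed. The job reports no verdict, so what follows are my own last camera checks.

| Thing | Last measurement | Limit |
|---|---|---|
| Jar to flour | about 100–104 mm, 3 mm off the flour's centre line | under 115 mm, within 20 mm |
| Jar to sugar | about 101 mm | under 115 mm |
| Tall tin in front of flour | 104–110 mm in front, 0–5 mm sideways | 74–126 mm, 15 mm |
| Flat tin on tall tin | about 1 mm off centre | 12 mm |
| Tea on sugar | about 1 mm off centre, within about 0.03 rad of its direction | 15 mm, 0.2 rad |

- **Setting down:** I lowered each thing until the wrist force showed contact, then opened the fingers.
- **Flour:** its fit in the top view matched the one from the start to within 1 mm.
- **Sugar:** I did not measure it again once the tea covered it. The pictures show it standing as before.

**Checks that failed or disagreed:**
- **Tall tin:** after stacking, the flat tin hid most of it from above and the network's mask gave a useless fit. I relied on the top-view fit from before stacking and on the pictures.
- **Flour:** my estimates of its centre differed by about 6–10 mm because of its crest and rounded foot. An early side-view reading put it furthest off, at about 13 mm sideways from the tall tin, which is still inside the limit.
- **Sugar:** the side-view fits were unusable because the tray wall hides its foot.

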